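# Fetch the finish sample from behind the glassware

## Task

Clear the carafe, the tumbler and the vase from their coasters onto the plywood side tray, all three standing. Then lift the clamp bar well up (about half way to upright), slide the wood sample out of the clamp towards the coasters and lay it flat on the grey album, strip side up, centred and lengthwise along it. Last, put each vessel back on the middle of the coaster it came from; never tip a vessel.

Things in the scene. Friction and masses are not known exactly. Their poses are not given: they have to be found in the camera images.
- carafe: Clear glass carafe, 168 mm tall; body 80 mm across up to 95 mm height, then a shoulder, then a straight neck 38 to 40 mm across from 125 to 160 mm height (grip it there) and a 44 mm lip. About 0.3 kg, upright, standing on the round coaster; origin at the centre of its underside.
- tumbler: White straight-sided open tumbler, 60 mm across outside, 90 mm tall, wall 4 mm. About 0.2 kg, upright, standing on the square coaster; origin at the centre of its underside.
- vase: Terracotta bud vase, 122 mm tall; belly 66 mm across at 30 mm height, straight neck 24 to 26 mm across from 75 to 115 mm height (grip it there), lip 30 mm. About 0.2 kg, upright, standing on the six-sided coaster; origin at the centre of its underside.
- coaster_round: Round wooden coaster, 92 mm across, 6 mm thick, fixed to the desk: the carafe's place. Origin at the centre of its underside, z up. The three coasters lie in a row, about 95 mm apart, across the way out of the clamp; which is where in the row changes.
- coaster_square: Square cork coaster, 80 mm, 6 mm thick, fixed to the desk: the tumbler's place. Origin at the centre of its underside, z up.
- coaster_hex: Six-sided dark slate coaster, 78 mm across flats, 6 mm thick, fixed to the desk: the vase's place. Origin at the centre of its underside, z up.
- tray: Shallow plywood tray, 320 mm (its x) by 160 mm (its y), fixed, left or right of the clamp. Floor 5 mm above the desk, rim 5 mm thick and 14 mm high. Origin at the centre of its underside, z up. Room for the three vessels in a row along x, 100 mm apart.
- album: Closed grey album lying flat, 220 mm (its x) by 160 mm (its y), 16 mm thick, fixed, on the other side from the tray. Origin at the centre of its underside, z up.
- sample: Dark wood sample 160 (x) x 60 (y) x 8 mm, 0.09 kg; 6 mm high, 20 mm long strip on top of its +x end. Origin: centre of underside, z up. Lies level 12 mm above the desk on a 46 mm wide foot: pinch its 60 mm width 20 to 30 mm from centre towards -x. Its +x end is 26 mm deep in a roofed slot (roof top 46 mm above desk); the bar, in front of the strip, keeps it in. Slide along its -x 60 mm or more, then lift.
- clamp_bar: Steel U-shaped bar, 104 mm wide, level over the sample. Origin on its hinge axis (its y), mid-width, 32 mm above the desk; down: x parallel to the sample's x, z up. Its grip, a black roller 16 mm thick, 36 mm long along y, is centred at (-48, 0, 30) mm: pinch its ends along y from above; it pivots between the fingers. Opens about +y (front up and back), 0 to 1.4 rad; stiff hinge (0.09 N m), stays put.

How it is judged:
On the way, in this order (a step that is already met when the one before it is completed fails the run):
1. carafe, tumbler and vase all stand at rest on the side tray, the sample still in the clamp (x of carafe in the frame of tray between -0.15 and 0.15 m and y of carafe in the frame of tray between -0.07 and 0.07 m and z of carafe in the frame of tray between 0.002 and 0.01 m and linear speed of each of carafe, tumbler, vase below 0.03 m/s and angle between each of carafe, tumbler, vase's own z axis and vertical below 0.12 rad and x of tumbler in the frame of tray between -0.15 and 0.15 m and y of tumbler in the frame of tray between -0.07 and 0.07 m and z of tumbler in the frame of tray between 0.002 and 0.01 m and x of vase in the frame of tray between -0.15 and 0.15 m and y of vase in the frame of tray between -0.07 and 0.07 m and z of vase in the frame of tray between 0.002 and 0.01 m and distance of sample from where it was at the start of the episode below 0.02 m), for 0.2 s.
2. the clamp bar is raised by more than 0.6 rad, the sample still in place, the vessels on the tray (all of step 1 and angle between clamp_bar's own z axis and vertical above 0.6 rad), for 0.1 s.
3. the sample lies flat, centred and lengthwise on the album, the vessels still on the tray (horizontal distance between sample and album below 0.018 m and angle between the x axis of sample and the x axis of album, either way round below 0.2 rad and z of sample in the frame of album between 0.013 and 0.02 m and linear speed of each of sample, carafe, tumbler, vase below 0.03 m/s and angle between each of sample, carafe, tumbler, vase's own z axis and vertical below 0.12 rad and x of carafe in the frame of tray between -0.15 and 0.15 m and y of carafe in the frame of tray between -0.07 and 0.07 m and z of carafe in the frame of tray between 0.002 and 0.01 m and x of tumbler in the frame of tray between -0.15 and 0.15 m and y of tumbler in the frame of tray between -0.07 and 0.07 m and z of tumbler in the frame of tray between 0.002 and 0.01 m and x of vase in the frame of tray between -0.15 and 0.15 m and y of vase in the frame of tray between -0.07 and 0.07 m and z of vase in the frame of tray between 0.002 and 0.01 m), for 0.2 s.
At the end, for the whole second after the job is handed in: The carafe stands upright within 15 mm of the centre of the round coaster, the tumbler of the square one, the vase of the six-sided one; the sample lies flat on the album, strip side up, within 18 mm of its centre and lengthwise along it to 0.2 rad (either way round); all released and at rest (horizontal distance between carafe and coaster_round below 0.015 m and z of carafe in the frame of coaster_round between 0.003 and 0.01 m and linear speed of each of carafe, tumbler, vase, sample below 0.03 m/s and angle between each of carafe, tumbler, vase, sample's own z axis and vertical below 0.12 rad and horizontal distance between tumbler and coaster_square below 0.015 m and z of tumbler in the frame of coaster_square between 0.003 and 0.01 m and horizontal distance between vase and coaster_hex below 0.015 m and z of vase in the frame of coaster_hex between 0.003 and 0.01 m and horizontal distance between sample and album below 0.018 m and angle between the x axis of sample and the x axis of album, either way round below 0.2 rad and z of sample in the frame of album between 0.013 and 0.02 m); the robot touches nothing.
It fails at once if a vessel is tipped (more than 0.6 rad) (angle between any of carafe, tumbler, vase's own z axis and vertical above 0.6 rad).
It also fails if it takes over 152 s, if anything falls off the work surface, if the arm or the gripper's body presses on something with over 40 N, if the wrist force passes 120 N, or if a joint passes its speed limit or range.

## Robot

A 7-joint arm with a two-finger parallel gripper is mounted at the origin on the work surface. World frame = base frame: x ahead of the robot, y to its left, z up, the work surface at z = 0. Lengths are in m, angles in rad, forces in N, time in s.
With the tool pointing down it reaches from about 0.425 to 1.025 m from the base axis. Payload 9.4 kg.
Tool frame: the origin (TCP) lies on the centre line of the jaws, within the pads' length; the fingertips stand 25 mm ahead of it and the grasp point (between the pads) lies 6 mm ahead of it; z points along the fingers, y is the line along which they close (so a half turn about z gives the same grasp; the last joint's range is limited). The gripper opens to 85 mm and grips with 20 to 120 N. Pads are 22 mm wide; open, the fingers measure 114 mm over their backs; the gripper's body (76 mm by 85 mm) begins 54 mm behind the grasp point. The pads swing forward as they close: fully open they stand 13 mm farther back than shut.
Start: joints at [-1.227, 0.599, -0.003, 1.599, 0.002, 0.943, -0.08], TCP at [0.296, 0.662, 0.256] pointing down, gripper open.
Joint ranges: [-2.57, 2.57], [-0.35, 1.97], [-1.29, 1.29], [0.11, 2.56], [-1.05, 4.19], [0.11, 1.86], [-2.63, 2.63]. Speed limits (rad/s): [2.22, 2.22, 3.01, 3.01, 3.14, 3.14, 3.14].

## Interface

Orientations are given as a unit quaternion [w, x, y, z].
In Python, from rig import monitor, cams, hand_in, nets gives the robot as it stands.
- The arm moves only by the tool drive_tool, never from a script. Its argument "series" is a list of rows, each an object of numbers: "dx", "dy", "dz": the shift along the world's x, y, z in cm; "roll": the turn about the world's z in degrees; "jaw": the opening in per cent of the stroke, from 0 (shut) to 100 (fully open). A call has 1 to 10 rows; each row shifts and turns the commanded pose from where the row before left it; what a row does not reach is not made up. A row lasts 1/10 s, in which the tool goes at most 50 mm and 8.59 degrees, less where a joint would pass 70% of its speed; a pose out of reach is approached as far as the arm can. A call is refused whole if a number of a shift passes 5 or a number of a turn 8.59, either way. A call with a gripper value outside its range is refused whole. The fingers move at their own pace and stop on an object; "force" is the grip in N (left out, the last holds). Time passes only in rows, so rows that do not move let the fingers close. It gives the time, the measured TCP pose, the force, the opening and the grip force at its end, in the units of the state.
- monitor.state(): the state, without advancing time (a new reading comes with each control period).
- cams.grab_frame(name): name is "scene" or "side" or "wrist"; returns a dict with "color" (400x640x3 uint8, red, green, blue), "mtx" (3x3 intrinsics, pixels), "R" (3x3) and "t" (3): a world point X has camera coordinates R X + t; the wrist camera has in their place "T_tool_cam" (4x4, takes a point from camera to tool coordinates, whose origin is the TCP and whose axes are the flange's). Camera axes: x right, y down, z forward; pixel columns grow to the right and rows downward; lengths in m; the calibration is good to about 2 mm. A picture is of the moment at which its call begins: read the wrist's pose just before it. There is no depth.
- hand_in(): hands the job in; it is judged then, once.
Trained networks look in a picture, given as the dict that the camera call returned (one of the last four; its "shot" number tells which), for a name from the list of things; names that differ only in an ending like _2 or _b are one class to them, and where a whole thing is asked for, a point or a joint stands for the part that bears it (a point fixed in the world has none). Each returns a list of dicts, best first, with "conf" (0 to 1); they miss things now and then, are a little off and sometimes report something else, mostly with a low value. They report only what shows in the picture. A call takes as long as a camera call.
- nets.masks_of(thing, picture): "mask" (400x640 bool, what is visible of it) and "rect" ([left, top, right, bottom] in pixels, round what is visible of it).
The state is a dict: "time": time; "q": joint angles; "qd": joint speeds; "tau": joint torques, N m; "tool_pos": TCP position; "tcp_rot": TCP orientation; "contact_force": force on the tool from outside, world axes, zero at the start; "wrist_torque": the same for the moment, N m; "grip_width": opening from 0.0 (shut) to 1.0 (fully open); "grip_force": force on a finger pad.
Only numpy, scipy, OpenCV 4.12 (cv2) and the standard library are available. Lean on these libraries where they do the work, as an engineer would, in place of code of your own. Each camera call takes 0.05 s, during which the arm holds its last target. There are 200 camera calls.

## Working session

There is one attempt and no reset: what is moved stays moved. The work goes in short steps, Python scripts to look and compute and a tool call to move; the robot and the scene stay as the last step left them, time stands still between calls to the robot, and variables do not carry over. Pictures are saved under pics/ and viewed, at most 14 in all, crops included, and the job is handed in when it is done.

Besides the shell and the picture viewer there is one more tool, called after "Call:" by a JSON object that holds its "op" and its "data", one argument or row to a line. drive_tool: Moves the arm, as the interface text tells. Its arguments: {"type":"object","properties":{"series":{"type":"array"},"force":{"type":"number"}},"required":["series"]}

```bash
ls; mkdir -p pics
cat > h.py <<'E'
import numpy as np, cv2
from rig import monitor, cams, hand_in, nets
def ray(f,uv):
    K,R,t=map(np.asarray,(f["mtx"],f["R"],f["t"]))
    d=R.T@np.linalg.solve(K,[uv[0],uv[1],1.]); return -R.T@t,d
def at(f,uv,z):
    c,d=ray(f,uv); return c+d*(z-c[2])/d[2]
def proj(f,P):
    P=np.atleast_2d(P); c=P@np.asarray(f["R"]).T+f["t"]; p=c@np.asarray(f["mtx"]).T
    return p[:,:2]/p[:,2:]
E
python3 - <<'E'
from h import *
s=monitor.state(); print({k:np.round(v,3).tolist() for k,v in s.items()})
for n in ["scene","side"]:
    f=cams.grab_frame(n); cv2.imwrite(f"pics/{n}0.png",f["color"][:,:,::-1])
    print(n,np.round(-np.asarray(f["R"]).T@f["t"],3), np.round(f["mtx"],1).tolist())
    np.savez(f"{n}0.npz",**{k:f[k] for k in("color","mtx","R","t")})
    for th in "carafe tumbler vase coaster_round coaster_square coaster_hex tray album sample clamp_bar".split():
        for r in nets.masks_of(th,f)[:2]:
            m=r["mask"].astype(np.uint8); ys,xs=np.nonzero(m)
            if r["conf"]>0.3: np.save(f"{n}_{th}.npy",m) if r is not None else 0
            print(th,round(r["conf"],2),r["rect"],xs.mean().round(1),ys.mean().round(1),m.sum())
E
```

```text
pics
{'time': 0.0, 'q': [-1.227, 0.6, -0.003, 1.6, 0.002, 0.943, -0.08], 'qd': [-0.001, 0.002, -0.0, 0.0, 0.0, 0.001, -0.001], 'tau': [0.002, -77.648, 1.566, -25.798, 0.012, 0.009, 0.0], 'tool_pos': [0.296, 0.661, 0.255], 'tcp_rot': [-0.0, 0.209, 0.978, -0.001], 'contact_force': [-0.25, -0.025, 0.497], 'wrist_torque': [0.004, 0.009, 0.005], 'grip_force': 0.0, 'grip_width': 0.998}
scene [0.924 0.321 0.774] [[436.7, 0.0, 321.3], [0.0, 436.7, 194.9], [0.0, 0.0, 1.0]]
carafe 0.94 [371.0, 144.6, 414.4, 222.2] 395.2 185.1 2532
tumbler 0.82 [345.3, 140.2, 382.5, 187.2] 363.8 163.5 1259
vase 0.63 [316.3, 111.6, 344.9, 160.8] 330.1 140.1 964
coaster_round 0.53 [369.7, 198.6, 413.8, 226.9] 393.7 216.9 296
coaster_square 0.61 [336.5, 170.5, 374.0, 199.8] 352.6 184.7 344
coaster_hex 0.83 [312.2, 145.4, 348.1, 171.2] 329.7 160.8 350
tray 0.68 [399.3, 199.2, 554.0, 377.6] 477.2 286.6 14132
album 0.8 [176.8, 83.7, 292.0, 166.9] 233.5 122.9 4951
sample 0.69 [284.8, 183.9, 349.3, 236.9] 321.5 207.3 1190
sample 0.41 [182.5, 80.8, 289.9, 166.0] 233.6 122.9 4832
clamp_bar 0.72 [262.9, 200.7, 321.4, 255.9] 295.7 223.4 763
side [ 0.266 -0.596  0.473] [[366.6, 0.0, 318.3], [0.0, 366.6, 197.0], [0.0, 0.0, 1.0]]
tumbler 0.96 [230.8, 181.6, 264.3, 232.6] 247.9 202.9 1109
tumbler 0.42 [281.4, 190.0, 350.4, 221.9] 312.1 205.6 985
vase 0.83 [253.6, 192.9, 287.7, 258.7] 268.1 229.4 1552
coaster_round 0.47 [229.3, 202.2, 236.1, 210.2] 231.2 205.8 39
coaster_square 0.71 [235.5, 220.6, 247.5, 241.9] 241.5 231.5 200
coaster_hex 0.77 [244.5, 243.8, 293.7, 272.1] 269.0 258.5 601
coaster_hex 0.38 [235.9, 217.4, 245.3, 242.6] 241.6 231.0 172
tray 0.86 [163.6, 133.4, 296.5, 186.5] 221.9 161.1 2861
album 0.61 [285.5, 270.3, 471.7, 398.9] 374.9 336.0 14843
sample 0.97 [281.8, 189.3, 355.2, 221.6] 312.2 205.6 1011
clamp_bar 0.79 [322.2, 178.2, 363.5, 206.5] 337.4 192.9 393
```

Run:
```python
import cv2
a=cv2.imread("pics/scene0.png")[60:390,160:580]
cv2.imwrite("pics/c0.png",cv2.resize(a,(800,600) if 0 else (764,600),interpolation=cv2.INTER_CUBIC))
b=cv2.imread("pics/side0.png")[120:400,140:500]
cv2.imwrite("pics/c1.png",cv2.resize(b,(771,600),interpolation=cv2.INTER_CUBIC))
```

```text
(no output)
```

View pics/c0.png

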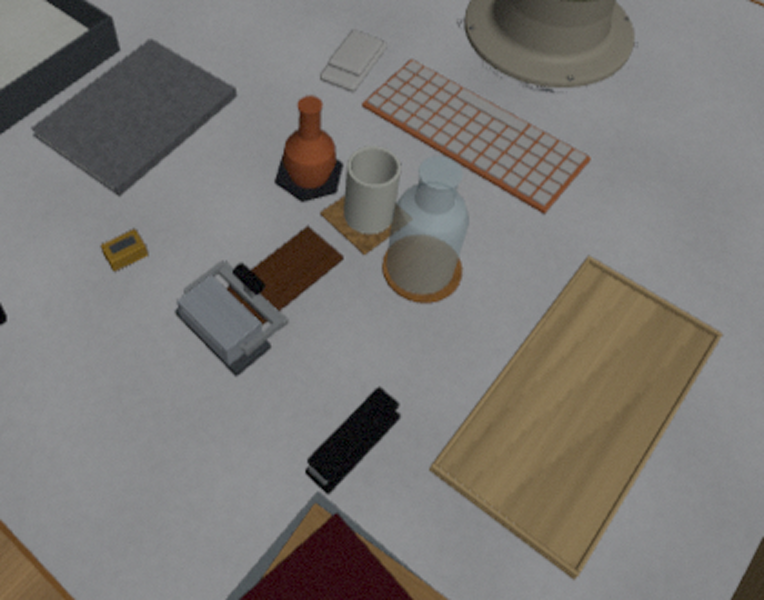

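View pics/c1.png

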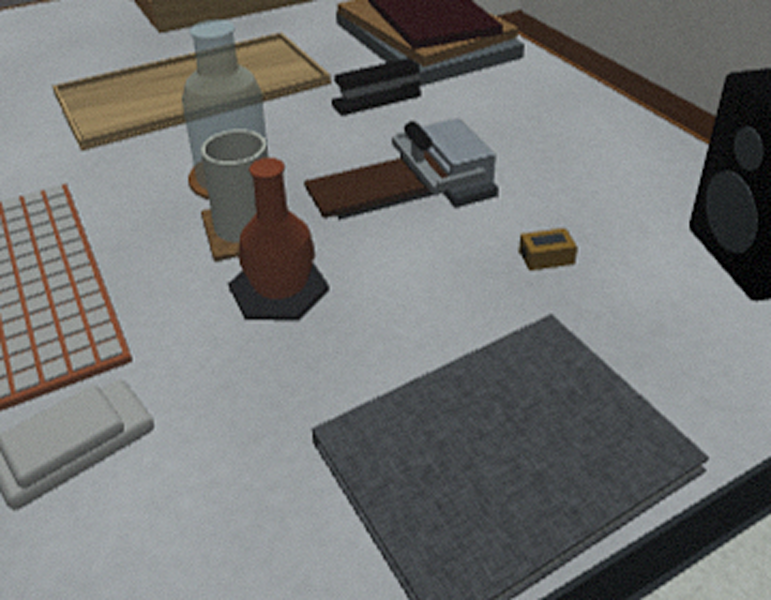

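The scene shot shows a row of vase, tumbler and carafe from left to right (crop x 310, 372, 428), with the tray at lower right, the album at upper left and the clamp with the sample at (260,290). The side shot agrees. Next I fit the poses to the masks.

```bash
cat >> h.py <<'E'
from scipy.optimize import minimize
def load(n): return dict(np.load(f"{n}0.npz"))
def boxparts(lx,ly,z0,z1):
    return [np.array([[a*lx/2,b*ly/2,z] for a in(-1,1) for b in(-1,1) for z in(z0,z1)])]
def revparts(prof):
    th=np.linspace(0,2*np.pi,40,endpoint=False); ring=[np.c_[r*np.cos(th),r*np.sin(th),0*th+z] for r,z in prof]
    return [np.r_[a,b] for a,b in zip(ring,ring[1:])]
def render(f,parts,p,S=4):
    x,y,yaw=p; R=np.array([[np.cos(yaw),-np.sin(yaw),0],[np.sin(yaw),np.cos(yaw),0],[0,0,1]])
    im=np.zeros((400*S,640*S),np.uint8)
    for P in parts:
        uv=(proj(f,P@R.T+[x,y,0])+.5)*S-.5
        cv2.fillConvexPoly(im,cv2.convexHull(np.round(uv).astype(np.int32)),1)
    return im
def fit(obs,parts,p0,yaw=True,S=4):
    big=[(f,cv2.resize(m.astype(np.float32),None,fx=S,fy=S)>.5) for f,m in obs]
    def cost(p):
        p=np.r_[p,p0[2]] if not yaw else p; c=0
        for f,M in big:
            r=render(f,parts,p,S)>0; c-=(r&M).sum()/max(1,(r|M).sum())
        return c/len(big)
    n=3 if yaw else 2
    sx=np.vstack([p0[:n]]+[np.array(p0[:n])+d for d in np.diag([.015,.015,.15][:n])])
    r=minimize(cost,p0[:n],method="Nelder-Mead",options=dict(initial_simplex=sx,xatol=2e-4,fatol=1e-4))
    return r.x,-r.fun
CAR=[(.04,0),(.04,.095),(.02,.125),(.0195,.160),(.022,.161),(.022,.168)]
TUM=[(.03,0),(.03,.09)]
VAS=[(.02,0),(.033,.03),(.013,.075),(.0125,.115),(.015,.122)]
up=lambda pr,h:[(r,z+h) for r,z in pr]
E
python3 - <<'E'
from h import *
F={n:load(n) for n in("scene","side")}
def mk(n,t): return np.load(f"{n}_{t}.npy")
def guess(t,z,n="scene"):
    ys,xs=np.nonzero(mk(n,t)); return at(F[n],(xs.mean(),ys.mean()),z)
for t,pr in (("carafe",CAR),("tumbler",TUM),("vase",VAS)):
    g=guess(t,.06)
    for ns in (["scene"],["side"],["scene","side"]):
        if t=="carafe" and "side" in ns: continue
        x,v=fit([(F[n],mk(n,t)) for n in ns],revparts(up(pr,.006)),[g[0],g[1],0],yaw=False); print(t,ns,x.round(4),round(v,3))
for t,d in (("tray",(.32,.16,0,.014)),("album",(.22,.16,0,.016))):
    g=guess(t,.01)
    for ns in (["scene"],["side"]):
      if t=="album" and ns==["side"]: continue
      b=max((fit([(F[n],mk(n,t)) for n in ns],boxparts(*d),[g[0],g[1],a]) for a in (-1.2,-.6,0,.6,1.2)),key=lambda r:r[1])
      print(t,ns,b[0].round(4),round(b[1],3))
for n,t in (("scene","sample"),("side","sample"),("scene","clamp_bar")):
    m=mk(n,t); c=max(cv2.findContours(m,0,2)[0],key=cv2.contourArea)
    q=cv2.approxPolyDP(cv2.convexHull(c),3,True)[:,0]
    print(n,t,[(p.tolist(),at(F[n],p,.02 if t=="sample" else .04)[:2].round(4).tolist()) for p in q])
for t in ("coaster_hex","coaster_square","coaster_round"): print(t,guess(t,.006).round(3))
E
```

```text
carafe ['scene'] [0.4547 0.0981] 0.961
tumbler ['scene'] [0.4366 0.0086] 0.958
tumbler ['side'] [0.4404 0.0111] -0.0
tumbler ['scene', 'side'] [0.4366 0.0086] 0.479
vase ['scene'] [ 0.434  -0.0863] 0.897
vase ['side'] [ 0.4339 -0.0892] 0.907
vase ['scene', 'side'] [ 0.4342 -0.0868] 0.894
tray ['scene'] [0.4821 0.3218 0.0137] 0.983
tray ['side'] [0.483  0.3196 0.0251] 0.735
album ['scene'] [ 0.5023 -0.329   0.0283] 0.978
scene sample [([289, 109], [0.3966, -0.2474]), ([288, 114], [0.4104, -0.2377]), ([225, 166], [0.6159, -0.2347]), ([179, 131], [0.6153, -0.3948]), ([242, 82], [0.4034, -0.4054])]
side sample [([338, 208], [0.6079, -0.0486]), ([291, 220], [0.502, -0.037]), ([282, 204], [0.5097, 0.0255]), ([327, 193], [0.6172, 0.0148])]
scene clamp_bar [([281, 203], [0.615, -0.0627]), ([293, 204], [0.6011, -0.0427]), ([317, 234], [0.6217, 0.0394]), ([298, 253], [0.6754, 0.039]), ([261, 219], [0.6678, -0.0666])]
coaster_hex [ 0.447 -0.076  0.006]
coaster_square [0.466 0.005 0.006]
coaster_round [0.475 0.12  0.006]
```

Call:
{"op": "drive_tool", "data": {
  "series": [
    {"dx": 0.8,"dy": -2.5,"jaw": 100},
    {"dx": 1.2,"dy": -4.4},
    {"dx": 1.2,"dy": -4.4},
    {"dx": 1.2,"dy": -4.4},
    {"dx": 1.2,"dy": -4.4},
    {"dx": 1.2,"dy": -4.4},
    {"dx": 1.2,"dy": -4.4},
    {"dx": 1.2,"dy": -4.4},
    {"dx": 1.2,"dy": -4.4},
    {"dx": 1.2,"dy": -4.4}
  ],
  "force": 35
}}

```text
invalid input
```

Call:
{"op": "drive_tool", "data": {
  "series": [
    {"dx": 1.2,"dy": -4.4},
    {"dx": 1.2,"dy": -4.4},
    {"dx": 1.2,"dy": -3.5},
    {"dx": 0.6,"dy": -1.5},
    {"dx": 0}
  ]
}}

```text
invalid input
```

```bash
cat >> h.py <<'E'
from scipy.spatial.transform import Rotation as Ro
def wrist():
    s=monitor.state(); f=cams.grab_frame("wrist"); w,x,y,z=s["tcp_rot"]
    R=Ro.from_quat([x,y,z,w]).as_matrix(); T=np.asarray(f["T_tool_cam"])
    Rw=R@T[:3,:3]; tw=R@T[:3,3]+np.asarray(s["tool_pos"])
    f=dict(f); f["R"]=Rw.T; f["t"]=-Rw.T@tw; return s,f
def best(t,f,n=1):
    r=nets.masks_of(t,f); return [(q["mask"].astype(np.uint8),round(q["conf"],2)) for q in r[:n]]
E
python3 - <<'E'
from h import *
s,f=wrist(); print(s["time"],np.round(s["tool_pos"],4),np.round(s["tcp_rot"],3))
cv2.imwrite("pics/w1.png",f["color"][:,:,::-1]); print(-f["R"].T@f["t"])
for t,pr in (("carafe",CAR),("tumbler",TUM),("vase",VAS)):
    for m,c in best(t,f):
        ys,xs=np.nonzero(m); g=at(f,(xs.mean(),ys.mean()),.08)
        print(t,c,xs.min(),xs.max(),ys.min(),ys.max(),fit([(f,m)],revparts(up(pr,.006)),[g[0],g[1],0],yaw=False))
E
```

```text
1.1 [0.2961 0.6618 0.2563] [0.    0.209 0.978 0.   ]
[0.23531389 0.68912669 0.37490356]
```

View pics/w1.png

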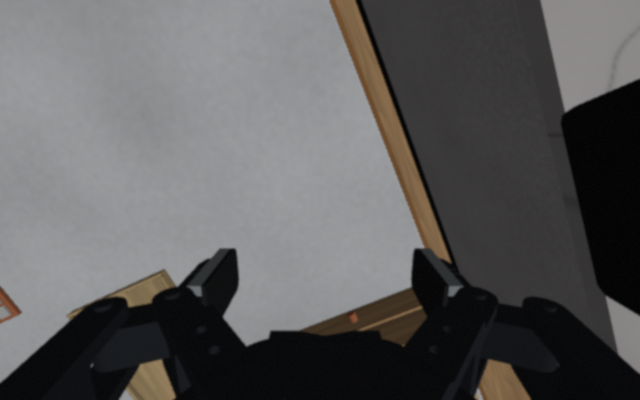

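The moves were refused: the wrist view shows only bare desk and the tray edge at the lower left. The rows probably need every field.

Call:
{"op": "drive_tool", "data": {
  "series": [
    {"dx": 0.8,"dy": -2.5,"dz": 0,"roll": 0,"jaw": 100},
    {"dx": 1.2,"dy": -4.4,"dz": 0,"roll": 0,"jaw": 100},
    {"dx": 1.2,"dy": -4.4,"dz": 0,"roll": 0,"jaw": 100},
    {"dx": 1.2,"dy": -4.4,"dz": 0,"roll": 0,"jaw": 100},
    {"dx": 1.2,"dy": -4.4,"dz": 0,"roll": 0,"jaw": 100},
    {"dx": 1.2,"dy": -4.4,"dz": 0,"roll": 0,"jaw": 100},
    {"dx": 1.2,"dy": -4.4,"dz": 0,"roll": 0,"jaw": 100},
    {"dx": 1.2,"dy": -4.4,"dz": 0,"roll": 0,"jaw": 100},
    {"dx": 1.2,"dy": -4.4,"dz": 0,"roll": 0,"jaw": 100},
    {"dx": 1.2,"dy": -4.4,"dz": 0,"roll": 0,"jaw": 100}
  ],
  "force": 35
}}

```text
time: 2.3
tool_pos: [0.4125, 0.2391, 0.2566]
tcp_rot: [0.0, 0.209, 0.978, 0.0]
contact_force: [0.8, -0.0, -0.3]
grip_width: 0.999
grip_force: 0.0
```

Call:
{"op": "drive_tool", "data": {
  "series": [
    {"dx": 1.2,"dy": -4.4,"dz": 0,"roll": 0,"jaw": 100},
    {"dx": 1.2,"dy": -4.0,"dz": 0,"roll": 0,"jaw": 100},
    {"dx": 1.2,"dy": -3.5,"dz": 0,"roll": 0,"jaw": 100},
    {"dx": 0.6,"dy": -2.3,"dz": 0,"roll": 0,"jaw": 100},
    {"dx": 0,"dy": 0,"dz": 0,"roll": 0,"jaw": 100}
  ]
}}

```text
time: 2.8
tool_pos: [0.4549, 0.0954, 0.2566]
tcp_rot: [0.0, 0.211, 0.977, -0.0]
contact_force: [0.5, 0.8, -0.4]
grip_width: 1.002
grip_force: 0.0
```

Run:
```python
from h import *
s,f=wrist(); print(s["time"],np.round(s["tool_pos"],4),np.round(s["tcp_rot"],3))
cv2.imwrite("pics/w2.png",f["color"][:,:,::-1]); print(-f["R"].T@f["t"])
for t,pr in (("carafe",CAR),("tumbler",TUM),("vase",VAS)):
    for m,c in best(t,f):
        ys,xs=np.nonzero(m); g=at(f,(xs.mean(),ys.mean()),.08)
        print(t,c,xs.min(),xs.max(),ys.min(),ys.max(),fit([(f,m)],revparts(up(pr,.006)),[g[0],g[1],0],yaw=False))
```

```text
2.8 [0.4549 0.0954 0.2566] [ 0.     0.211  0.977 -0.   ]
[0.39414781 0.12316638 0.37509106]
carafe 0.78 289 371 148 245 (array([0.45517887, 0.10134747]), np.float64(0.9758220994138382))
tumbler 0.76 210 282 170 239 (array([0.43493716, 0.0107838 ]), np.float64(0.9785120890648529))
vase 0.87 125 213 202 274 (array([ 0.43273211, -0.08336174]), np.float64(0.9085371027133428))
```

View pics/w2.png

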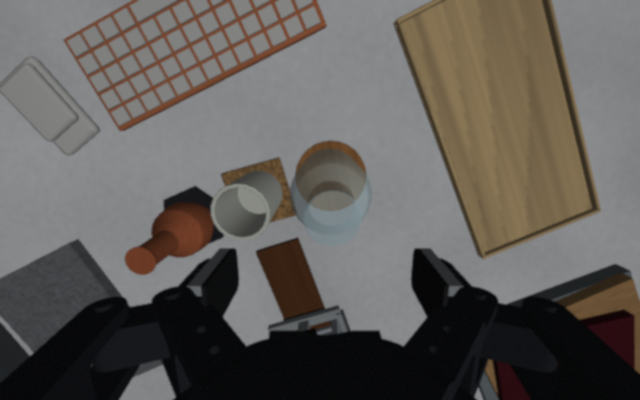

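The wrist view shows the tumbler rim at (242,210), the carafe at (330,195) and the vase at (170,240). The fits agree with the scene camera to about 3 mm, so I grip the carafe.

Call:
{"op": "drive_tool", "data": {
  "series": [
    {"dx": 0,"dy": 0.2,"dz": -3,"roll": 0,"jaw": 100},
    {"dx": 0,"dy": 0.2,"dz": -3,"roll": 0,"jaw": 100},
    {"dx": 0,"dy": 0,"dz": -2.5,"roll": 0,"jaw": 100},
    {"dx": 0,"dy": 0,"dz": -1.5,"roll": 0,"jaw": 100},
    {"dx": 0,"dy": 0,"dz": 0,"roll": 0,"jaw": 60},
    {"dx": 0,"dy": 0,"dz": 0,"roll": 0,"jaw": 45},
    {"dx": 0,"dy": 0,"dz": 0,"roll": 0,"jaw": 30},
    {"dx": 0,"dy": 0,"dz": 0,"roll": 0,"jaw": 30},
    {"dx": 0,"dy": 0,"dz": 0,"roll": 0,"jaw": 30}
  ]
}}

```text
time: 3.9
tool_pos: [0.4543, 0.1025, 0.1572]
tcp_rot: [0.001, 0.209, 0.978, 0.0]
contact_force: [-1.8, -2.9, 7.5]
grip_width: 0.457
grip_force: 33.6
```

Call:
{"op": "drive_tool", "data": {
  "series": [
    {"dx": 0,"dy": 0,"dz": 1,"roll": 0,"jaw": 30},
    {"dx": 0,"dy": 0,"dz": 2,"roll": 0,"jaw": 30},
    {"dx": 0.4,"dy": 0.6,"dz": 1.5,"roll": 0,"jaw": 30},
    {"dx": 0.8,"dy": 1.3,"dz": 0.5,"roll": 0,"jaw": 30},
    {"dx": 1.2,"dy": 2.0,"dz": 0,"roll": 0,"jaw": 30},
    {"dx": 1.6,"dy": 2.7,"dz": 0,"roll": 0,"jaw": 30},
    {"dx": 1.8,"dy": 3.0,"dz": 0,"roll": 0,"jaw": 30},
    {"dx": 1.8,"dy": 3.0,"dz": 0,"roll": 0,"jaw": 30},
    {"dx": 1.8,"dy": 3.0,"dz": 0,"roll": 0,"jaw": 30},
    {"dx": 1.6,"dy": 2.6,"dz": 0,"roll": 0,"jaw": 30}
  ]
}}

```text
time: 4.9
tool_pos: [0.5647, 0.2878, 0.2059]
tcp_rot: [-0.0, 0.208, 0.978, 0.0]
contact_force: [1.8, -0.8, -4.1]
grip_width: 0.455
grip_force: 34.9
```

Call:
{"op": "drive_tool", "data": {
  "series": [
    {"dx": 1.2,"dy": 2.0,"dz": 0,"roll": 0,"jaw": 30},
    {"dx": 0.7,"dy": 1.2,"dz": 0,"roll": 0,"jaw": 30},
    {"dx": 0.3,"dy": 0.5,"dz": -0.5,"roll": 0,"jaw": 30},
    {"dx": 0,"dy": 0,"dz": -1.5,"roll": 0,"jaw": 30},
    {"dx": 0,"dy": 0,"dz": -1.5,"roll": 0,"jaw": 30},
    {"dx": 0,"dy": 0,"dz": -0.9,"roll": 0,"jaw": 30},
    {"dx": 0,"dy": 0,"dz": -0.5,"roll": 0,"jaw": 30},
    {"dx": 0,"dy": 0,"dz": 0,"roll": 0,"jaw": 30}
  ]
}}

```text
time: 5.7
tool_pos: [0.5861, 0.3207, 0.157]
tcp_rot: [-0.0, 0.209, 0.978, -0.0]
contact_force: [0.5, -0.0, -3.4]
grip_width: 0.454
grip_force: 35.6
```

Call:
{"op": "drive_tool", "data": {
  "series": [
    {"dx": 0,"dy": 0,"dz": -0.1,"roll": 0,"jaw": 30},
    {"dx": 0,"dy": 0,"dz": -0.1,"roll": 0,"jaw": 30},
    {"dx": 0,"dy": 0,"dz": 0,"roll": 0,"jaw": 30}
  ]
}}

```text
time: 6.0
tool_pos: [0.5864, 0.3214, 0.1562]
tcp_rot: [0.0, 0.209, 0.978, 0.0]
contact_force: [-3.5, -2.4, 5.0]
grip_width: 0.455
grip_force: 36.2
```

Call:
{"op": "drive_tool", "data": {
  "series": [
    {"dx": 0,"dy": 0,"dz": 0,"roll": 0,"jaw": 60},
    {"dx": 0,"dy": 0,"dz": 0,"roll": 0,"jaw": 80},
    {"dx": 0,"dy": 0,"dz": 0.5,"roll": 0,"jaw": 100},
    {"dx": 0,"dy": 0,"dz": 2.5,"roll": 0,"jaw": 100},
    {"dx": 0,"dy": 0,"dz": 4,"roll": 0,"jaw": 100},
    {"dx": -0.5,"dy": -1,"dz": 2,"roll": 0,"jaw": 100},
    {"dx": -1.5,"dy": -3.1,"dz": 0,"roll": 0,"jaw": 100},
    {"dx": -2.0,"dy": -4.2,"dz": 0,"roll": 0,"jaw": 100},
    {"dx": -2.0,"dy": -4.2,"dz": 0,"roll": 0,"jaw": 100},
    {"dx": -2.0,"dy": -4.2,"dz": 0,"roll": 0,"jaw": 100}
  ]
}}

```text
time: 7.0
tool_pos: [0.5054, 0.1534, 0.2457]
tcp_rot: [0.0, 0.209, 0.978, 0.0]
contact_force: [0.9, -1.1, -0.1]
grip_width: 1.001
grip_force: 0.0
```

Call:
{"op": "drive_tool", "data": {
  "series": [
    {"dx": -2.0,"dy": -4.2,"dz": 0,"roll": 0,"jaw": 100},
    {"dx": -2.0,"dy": -4.2,"dz": 0,"roll": 0,"jaw": 100},
    {"dx": -2.0,"dy": -4.0,"dz": 0,"roll": 0,"jaw": 100},
    {"dx": -1.0,"dy": -2.0,"dz": 0,"roll": 0,"jaw": 100},
    {"dx": 0,"dy": 0,"dz": -2,"roll": 0,"jaw": 100},
    {"dx": 0,"dy": 0,"dz": -3,"roll": 0,"jaw": 100},
    {"dx": 0,"dy": 0,"dz": 0,"roll": 0,"jaw": 100}
  ]
}}

```text
time: 7.7
tool_pos: [0.4351, 0.0105, 0.1937]
tcp_rot: [-0.002, 0.209, 0.978, -0.001]
contact_force: [0.3, -0.7, -0.0]
grip_width: 0.998
grip_force: 0.0
```

Run:
```python
from h import *
s,f=wrist(); print(s["time"],np.round(s["tool_pos"],4))
cv2.imwrite("pics/w3.png",f["color"][:,:,::-1])
for t,pr in (("tumbler",TUM),("vase",VAS)):
    for m,c in best(t,f):
        ys,xs=np.nonzero(m); g=at(f,(xs.mean(),ys.mean()),.08)
        print(t,c,xs.min(),xs.max(),ys.min(),ys.max(),fit([(f,m)],revparts(up(pr,.006)),[g[0],g[1],0],yaw=False))
f=cams.grab_frame("scene"); cv2.imwrite("pics/s3.png",f["color"][:,:,::-1])
(m,c),=best("carafe",f); print(c,fit([(f,m)],revparts(up(CAR,.005)),[.587,.32,0],yaw=False))
```

```text
7.7 [0.4351 0.0105 0.1937]
tumbler 0.88 287 362 164 250 (array([0.4347499, 0.010721 ]), np.float64(0.9808825136943874))
vase 0.72 181 270 202 279 (array([ 0.43203475, -0.08375813]), np.float64(0.6289703907166971))
0.62 (array([0.5875324 , 0.31801278]), np.float64(0.961952380067285))
```

Call:
{"op": "drive_tool", "data": {
  "series": [
    {"dx": 0,"dy": 0,"dz": -3.5,"roll": 0,"jaw": 100},
    {"dx": 0,"dy": 0,"dz": -3.5,"roll": 0,"jaw": 100},
    {"dx": 0,"dy": 0,"dz": -3,"roll": 0,"jaw": 100},
    {"dx": 0,"dy": 0,"dz": -1.5,"roll": 0,"jaw": 100},
    {"dx": 0,"dy": 0,"dz": 0,"roll": 0,"jaw": 80},
    {"dx": 0,"dy": 0,"dz": 0,"roll": 0,"jaw": 60},
    {"dx": 0,"dy": 0,"dz": 0,"roll": 0,"jaw": 55},
    {"dx": 0,"dy": 0,"dz": 0,"roll": 0,"jaw": 55}
  ]
}}

```text
time: 8.75
tool_pos: [0.4368, 0.0109, 0.0814]
tcp_rot: [0.001, 0.209, 0.978, 0.0]
contact_force: [0.6, 0.1, -1.5]
grip_width: 0.685
grip_force: 37.8
```

Call:
{"op": "drive_tool", "data": {
  "series": [
    {"dx": 0,"dy": 0,"dz": 1,"roll": 0,"jaw": 55},
    {"dx": 0,"dy": 0,"dz": 2,"roll": 0,"jaw": 55},
    {"dx": 0.1,"dy": 0.8,"dz": 1.5,"roll": 0,"jaw": 55},
    {"dx": 0.2,"dy": 1.6,"dz": 0.5,"roll": 0,"jaw": 55},
    {"dx": 0.4,"dy": 2.6,"dz": 0,"roll": 0,"jaw": 55},
    {"dx": 0.5,"dy": 3.4,"dz": 0,"roll": 0,"jaw": 55},
    {"dx": 0.6,"dy": 4.0,"dz": 0,"roll": 0,"jaw": 55},
    {"dx": 0.6,"dy": 4.0,"dz": 0,"roll": 0,"jaw": 55},
    {"dx": 0.6,"dy": 4.0,"dz": 0,"roll": 0,"jaw": 55},
    {"dx": 0.6,"dy": 4.0,"dz": 0,"roll": 0,"jaw": 55}
  ]
}}

```text
time: 9.75
tool_pos: [0.4721, 0.2565, 0.1316]
tcp_rot: [0.0, 0.209, 0.978, 0.0]
contact_force: [1.0, 0.3, -1.4]
grip_width: 0.686
grip_force: 38.1
```

Call:
{"op": "drive_tool", "data": {
  "series": [
    {"dx": 0.5,"dy": 3.2,"dz": 0,"roll": 0,"jaw": 55},
    {"dx": 0.3,"dy": 2.2,"dz": 0,"roll": 0,"jaw": 55},
    {"dx": 0.2,"dy": 1.2,"dz": -0.5,"roll": 0,"jaw": 55},
    {"dx": 0,"dy": 0,"dz": -1.5,"roll": 0,"jaw": 55},
    {"dx": 0,"dy": 0,"dz": -1.5,"roll": 0,"jaw": 55},
    {"dx": 0,"dy": 0,"dz": -0.9,"roll": 0,"jaw": 55},
    {"dx": 0,"dy": 0,"dz": -0.5,"roll": 0,"jaw": 55},
    {"dx": 0,"dy": 0,"dz": -0.1,"roll": 0,"jaw": 55},
    {"dx": 0,"dy": 0,"dz": 0,"roll": 0,"jaw": 55}
  ]
}}

```text
time: 10.65
tool_pos: [0.4823, 0.3204, 0.0806]
tcp_rot: [0.0, 0.209, 0.978, 0.0]
contact_force: [-0.2, 0.7, -0.9]
grip_width: 0.684
grip_force: 38.3
```

Call:
{"op": "drive_tool", "data": {
  "series": [
    {"dx": 0,"dy": 0,"dz": -0.1,"roll": 0,"jaw": 55},
    {"dx": 0,"dy": 0,"dz": 0,"roll": 0,"jaw": 75},
    {"dx": 0,"dy": 0,"dz": 0,"roll": 0,"jaw": 90},
    {"dx": 0,"dy": 0,"dz": 1,"roll": 0,"jaw": 95},
    {"dx": 0,"dy": 0,"dz": 3,"roll": 0,"jaw": 95},
    {"dx": 0,"dy": 0,"dz": 4,"roll": 0,"jaw": 95},
    {"dx": 0,"dy": -1.5,"dz": 2,"roll": 0,"jaw": 100},
    {"dx": -0.4,"dy": -3.5,"dz": 0,"roll": 0,"jaw": 100},
    {"dx": -0.5,"dy": -4.5,"dz": 0,"roll": 0,"jaw": 100},
    {"dx": -0.5,"dy": -4.5,"dz": 0,"roll": 0,"jaw": 100}
  ]
}}

```text
time: 11.65
tool_pos: [0.468, 0.1799, 0.1803]
tcp_rot: [0.001, 0.208, 0.978, 0.0]
contact_force: [-0.2, -1.0, 0.2]
grip_width: 1.002
grip_force: 0.0
```

Call:
{"op": "drive_tool", "data": {
  "series": [
    {"dx": -0.5,"dy": -4.5,"dz": 0,"roll": 0,"jaw": 100},
    {"dx": -0.5,"dy": -4.5,"dz": 0,"roll": 0,"jaw": 100},
    {"dx": -0.6,"dy": -4.5,"dz": 0,"roll": 0,"jaw": 100},
    {"dx": -0.6,"dy": -4.5,"dz": 0,"roll": 0,"jaw": 100},
    {"dx": -0.6,"dy": -4.5,"dz": 0,"roll": 0,"jaw": 100},
    {"dx": -0.6,"dy": -3.0,"dz": 0,"roll": 0,"jaw": 100},
    {"dx": -0.1,"dy": -1.0,"dz": 0,"roll": 0,"jaw": 100},
    {"dx": 0,"dy": 0,"dz": 0,"roll": 0,"jaw": 100}
  ]
}}

```text
time: 12.45
tool_pos: [0.4332, -0.0855, 0.1799]
tcp_rot: [0.001, 0.21, 0.978, -0.0]
contact_force: [-0.2, 0.6, -0.0]
grip_width: 0.999
grip_force: 0.0
```

Run:
```python
from h import *
s,f=wrist(); print(s["time"],np.round(s["tool_pos"],4))
for t,pr in (("vase",VAS),):
    for m,c in best(t,f):
        ys,xs=np.nonzero(m); print(t,c,xs.min(),xs.max(),ys.min(),ys.max(),fit([(f,m)],revparts(up(pr,.006)),[.4335,-.085,0],yaw=False))
f=cams.grab_frame("scene"); cv2.imwrite("pics/s4.png",f["color"][:,:,::-1])
for t,p,x in(("carafe",CAR,[.587,.32,0]),("tumbler",TUM,[.4825,.3205,0])):
    (m,c),=best(t,f); print(t,c,fit([(f,m)],revparts(up(p,.005)),x,yaw=False))
```

```text
12.45 [ 0.4332 -0.0855  0.1799]
vase 0.71 291 361 165 256 (array([ 0.43318309, -0.08402141]), np.float64(0.9471461687864169))
carafe 0.85 (array([0.58833047, 0.31847319]), np.float64(0.9585722797348626))
tumbler 0.84 (array([0.48224345, 0.31858665]), np.float64(0.6812989210916014))
```

Call:
{"op": "drive_tool", "data": {
  "series": [
    {"dx": 0,"dy": 0.1,"dz": -2.5,"roll": 0,"jaw": 100},
    {"dx": 0,"dy": 0,"dz": -2.5,"roll": 0,"jaw": 100},
    {"dx": 0,"dy": 0,"dz": -1.5,"roll": 0,"jaw": 80},
    {"dx": 0,"dy": 0,"dz": -0.8,"roll": 0,"jaw": 60},
    {"dx": 0,"dy": 0,"dz": 0,"roll": 0,"jaw": 40},
    {"dx": 0,"dy": 0,"dz": 0,"roll": 0,"jaw": 20},
    {"dx": 0,"dy": 0,"dz": 0,"roll": 0,"jaw": 15},
    {"dx": 0,"dy": 0,"dz": 0,"roll": 0,"jaw": 15},
    {"dx": 0,"dy": 0,"dz": 0,"roll": 0,"jaw": 15}
  ]
}}

```text
time: 13.6
tool_pos: [0.4333, -0.0833, 0.1067]
tcp_rot: [0.0, 0.209, 0.978, 0.0]
contact_force: [-0.5, -0.2, 0.6]
grip_width: 0.289
grip_force: 34.5
```

Call:
{"op": "drive_tool", "data": {
  "series": [
    {"dx": 0,"dy": 0,"dz": 1,"roll": 0,"jaw": 15},
    {"dx": 0,"dy": 0,"dz": 2,"roll": 0,"jaw": 15},
    {"dx": 0.2,"dy": 1,"dz": 1.5,"roll": 0,"jaw": 15},
    {"dx": 0.3,"dy": 2,"dz": 0.5,"roll": 0,"jaw": 15},
    {"dx": 0.3,"dy": 3,"dz": 0,"roll": 0,"jaw": 15},
    {"dx": 0.2,"dy": 4,"dz": 0,"roll": 0,"jaw": 15},
    {"dx": 0,"dy": 4,"dz": 0,"roll": 0,"jaw": 15},
    {"dx": 0,"dy": 4,"dz": 0,"roll": 0,"jaw": 15},
    {"dx": 0,"dy": 4,"dz": 0,"roll": 0,"jaw": 15},
    {"dx": -0.6,"dy": 4,"dz": 0,"roll": 0,"jaw": 15}
  ]
}}

```text
time: 14.6
tool_pos: [0.4375, 0.1786, 0.1571]
tcp_rot: [0.001, 0.209, 0.978, 0.0]
contact_force: [1.1, 0.8, -2.4]
grip_width: 0.287
grip_force: 34.8
```

Call:
{"op": "drive_tool", "data": {
  "series": [
    {"dx": -1,"dy": 4,"dz": 0,"roll": 0,"jaw": 15},
    {"dx": -1.5,"dy": 3.8,"dz": 0,"roll": 0,"jaw": 15},
    {"dx": -1.5,"dy": 3.2,"dz": 0,"roll": 0,"jaw": 15},
    {"dx": -1.2,"dy": 2.0,"dz": 0,"roll": 0,"jaw": 15},
    {"dx": -0.8,"dy": 1.2,"dz": -0.5,"roll": 0,"jaw": 15},
    {"dx": 0,"dy": 0,"dz": -1.5,"roll": 0,"jaw": 15},
    {"dx": 0,"dy": 0,"dz": -1.5,"roll": 0,"jaw": 15},
    {"dx": 0,"dy": 0,"dz": -0.9,"roll": 0,"jaw": 15},
    {"dx": 0,"dy": 0,"dz": -0.6,"roll": 0,"jaw": 15},
    {"dx": 0,"dy": 0,"dz": 0,"roll": 0,"jaw": 15}
  ]
}}

```text
time: 15.6
tool_pos: [0.3772, 0.3178, 0.106]
tcp_rot: [-0.0, 0.209, 0.978, -0.001]
contact_force: [-0.8, 0.7, -1.9]
grip_width: 0.288
grip_force: 34.5
```

Call:
{"op": "drive_tool", "data": {
  "series": [
    {"dx": 0,"dy": 0,"dz": -0.1,"roll": 0,"jaw": 15},
    {"dx": 0,"dy": 0,"dz": 0,"roll": 0,"jaw": 15}
  ]
}}

```text
time: 15.8
tool_pos: [0.3774, 0.3185, 0.1055]
tcp_rot: [0.0, 0.209, 0.978, 0.0]
contact_force: [0.3, 0.0, -2.1]
grip_width: 0.286
grip_force: 34.6
```

Call:
{"op": "drive_tool", "data": {
  "series": [
    {"dx": 0,"dy": 0,"dz": -0.1,"roll": 0,"jaw": 15},
    {"dx": 0,"dy": 0,"dz": 0,"roll": 0,"jaw": 15}
  ]
}}

```text
time: 16.0
tool_pos: [0.3775, 0.3185, 0.1054]
tcp_rot: [0.0, 0.209, 0.978, 0.0]
contact_force: [-1.7, -2.4, 14.7]
grip_width: 0.289
grip_force: 36.4
```

Call:
{"op": "drive_tool", "data": {
  "series": [
    {"dx": 0,"dy": 0,"dz": 0,"roll": 0,"jaw": 40},
    {"dx": 0,"dy": 0,"dz": 0,"roll": 0,"jaw": 70},
    {"dx": 0,"dy": 0,"dz": 0.5,"roll": 0,"jaw": 70},
    {"dx": 0,"dy": 0,"dz": 3,"roll": 0,"jaw": 70},
    {"dx": 0,"dy": 0,"dz": 4,"roll": 0,"jaw": 80},
    {"dx": 0,"dy": -1.5,"dz": 4,"roll": 0,"jaw": 80},
    {"dx": 1,"dy": -2.5,"dz": 3,"roll": 0,"jaw": 80},
    {"dx": 2,"dy": -4,"dz": 0,"roll": 5,"jaw": 80},
    {"dx": 2,"dy": -4,"dz": 0,"roll": 6,"jaw": 80},
    {"dx": 2.5,"dy": -4,"dz": 0,"roll": 6,"jaw": 80}
  ]
}}

```text
time: 17.0
tool_pos: [0.4522, 0.1576, 0.25]
tcp_rot: [0.0, 0.059, 0.998, 0.0]
contact_force: [2.2, 0.5, 1.2]
grip_width: 0.801
grip_force: 0.0
```

Call:
{"op": "drive_tool", "data": {
  "series": [
    {"dx": 2.5,"dy": -4,"dz": 0,"roll": 0,"jaw": 80},
    {"dx": 2.5,"dy": -4,"dz": 0,"roll": 0,"jaw": 80},
    {"dx": 2.5,"dy": -3.5,"dz": 0,"roll": 0,"jaw": 80},
    {"dx": 2.5,"dy": -3.5,"dz": 0,"roll": 0,"jaw": 80},
    {"dx": 2.5,"dy": -2.3,"dz": 0,"roll": 0,"jaw": 80},
    {"dx": 0,"dy": 0,"dz": 0,"roll": 0,"jaw": 80},
    {"dx": 0,"dy": 0,"dz": 0,"roll": 0,"jaw": 80}
  ]
}}

```text
time: 17.7
tool_pos: [0.577, -0.0147, 0.2491]
tcp_rot: [-0.0, 0.063, 0.998, -0.0]
contact_force: [-1.1, -0.6, -0.1]
grip_width: 0.802
grip_force: 0.0
```

Run:
```python
from h import *
s,f=wrist(); print(s["time"],np.round(s["tool_pos"],4),np.round(s["tcp_rot"],3))
cv2.imwrite("pics/w5.png",f["color"][:,:,::-1]); np.savez("w5.npz",**{k:f[k] for k in("color","mtx","R","t")})
def run(f,n):
    for t in "coaster_round coaster_square coaster_hex sample clamp_bar tray album".split():
        for m,c in best(t,f):
            np.save(f"{n}_{t}.npy",m); ys,xs=np.nonzero(m)
            cc=max(cv2.findContours(m,0,2)[0],key=cv2.contourArea)
            (u,v),_,_=cv2.minAreaRect(cc); M=cv2.moments(cv2.convexHull(cc)); u,v=M["m10"]/M["m00"],M["m01"]/M["m00"]
            print(n,t,c,xs.min(),xs.max(),ys.min(),ys.max(),at(f,(u,v),.006)[:2].round(4))
run(f,"w5")
f2=cams.grab_frame("scene"); cv2.imwrite("pics/s5.png",f2["color"][:,:,::-1]); np.savez("s5.npz",**{k:f2[k] for k in("color","mtx","R","t")})
run(f2,"s5")
for t,p,x in(("carafe",CAR,[.587,.32,0]),("tumbler",TUM,[.4825,.3205,0]),("vase",VAS,[.3775,.3185,0])):
    for m,c in best(t,f2): print(t,c,fit([(f2,m)],revparts(up(p,.005)),x,yaw=False))
```

```text
17.7 [ 0.577  -0.0147  0.2491] [-0.     0.063  0.998 -0.   ]
w5 coaster_round 0.93 374 453 19 105 [0.4522 0.1033]
w5 coaster_square 0.96 295 366 18 97 [0.4355 0.0093]
w5 coaster_hex 0.56 207 284 23 102 [ 0.4289 -0.087 ]
w5 sample 0.93 305 356 121 236 [ 0.5578 -0.004 ]
w5 clamp_bar 0.61 289 375 210 259 [ 0.6492 -0.0129]
w5 tray 0.79 528 639 0 206 [0.5169 0.3001]
w5 album 0.93 0 157 42 247 [ 0.4966 -0.3216]
s5 coaster_round 0.61 370 413 189 226 [0.458  0.1032]
s5 coaster_square 0.97 336 385 159 198 [0.4406 0.0084]
s5 coaster_hex 0.75 311 348 142 170 [ 0.4357 -0.0836]
s5 sample 0.83 285 348 184 237 [ 0.5507 -0.009 ]
s5 clamp_bar 0.65 262 317 204 252 [ 0.6219 -0.0174]
s5 tray 0.66 396 556 201 377 [0.4993 0.3262]
s5 album 0.57 178 284 81 166 [ 0.5093 -0.3295]
carafe 0.71 (array([0.58868891, 0.31866489]), np.float64(0.9617951284617952))
tumbler 0.78 (array([0.48168773, 0.31850615]), np.float64(0.706069048206792))
vase 0.77 (array([0.3756636 , 0.31606738]), np.float64(0.8800365046771618))
```

View pics/w5.png

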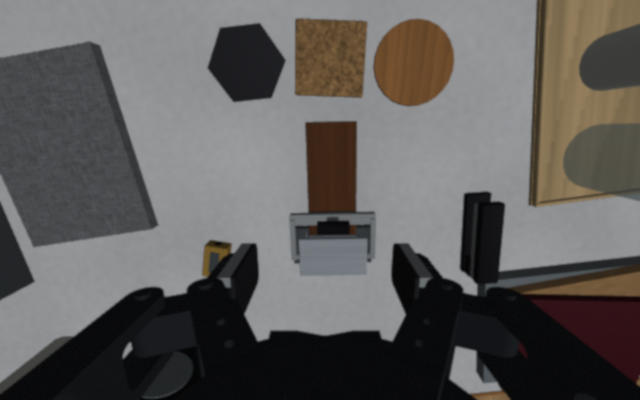

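View pics/s5.png

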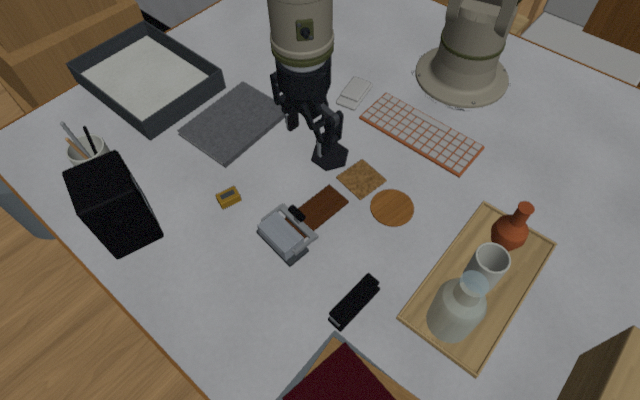

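The wrist view shows the empty coasters: hex at (246,62), square at (330,57), round at (414,62). The sample is at (331,165), and the roller is the dark bar at (333,228). The scene view shows all three vessels standing on the tray.

Run:
```python
from h import *
w=dict(np.load("w5.npz")); s=dict(np.load("s5.npz"))
hexp=[np.array([[.039/np.cos(np.pi/6)*np.cos(a),.039/np.cos(np.pi/6)*np.sin(a),z] for a in np.arange(6)*np.pi/3 for z in(0,.006)])]
for t,P,g in (("coaster_round",revparts([(.046,0),(.046,.006)]),[.455,.103,0]),("coaster_square",boxparts(.08,.08,0,.006),[.438,.009,-.1]),("coaster_hex",hexp,[.432,-.086,.2])):
    for n,f in(("w5",w),("s5",s)):
        x,v=fit([(f,np.load(f"{n}_{t}.npy"))],P,g,yaw="round" not in t); print(t,n,x.round(4),round(v,3))
for n,f in(("w5",w),("s5",s)):
    m=np.load(n+"_sample.npy"); c=max(cv2.findContours(m,0,2)[0],key=cv2.contourArea)[:,0]
    P=np.array([at(f,p,.02)[:2] for p in c]); h=cv2.convexHull((P*1e4).astype(np.float32)); print(n,"sample",np.round(cv2.boxPoints(cv2.minAreaRect(h))/1e4,4).tolist())
g=cv2.cvtColor(w["color"],6+1) if 0 else w["color"].max(2)
m=(g<45).astype(np.uint8); m[:,:300]=0; m[:,368:]=0; m[:214]=0; m[240:]=0
n,l,st,ce=cv2.connectedComponentsWithStats(m)
for i in range(1,n):
    if st[i,4]>20:
        x,y,ww,hh,_=st[i]; print("dark",st[i],at(w,ce[i],.064).round(4),[at(w,p,.062)[:2].round(4).tolist() for p in((x,y+hh/2),(x+ww,y+hh/2))])
f=w; m=np.load("w5_album.npy")
print("album wrist",[ (x.round(4),round(v,3)) for x,v in [fit([(f,m)],boxparts(.22,.16,0,.016),[.5023,-.329,.03])]])
a=w["color"][190:270,270:400,::-1]; cv2.imwrite("pics/roll.png",cv2.resize(a,None,fx=5,fy=5,interpolation=2))
```

```text
coaster_round w5 [0.4536 0.1034] 0.968
coaster_round s5 [0.4549 0.1014] 0.967
coaster_square w5 [ 0.4369  0.009  -0.152 ] 0.981
coaster_square s5 [ 0.438   0.0066 -0.1534] 0.951
coaster_hex w5 [ 0.4299 -0.0873  0.5   ] 0.982
coaster_hex s5 [ 0.4322 -0.0876  0.521 ] 0.758
w5 sample [[0.5015000104904175, -0.02800000086426735], [0.6092000007629395, -0.040699999779462814], [0.6162999868392944, 0.019600000232458115], [0.5085999965667725, 0.03229999914765358]]
s5 sample [[0.5037999749183655, -0.03009999915957451], [0.6053000092506409, -0.04089999943971634], [0.6118999719619751, 0.021199999377131462], [0.5103999972343445, 0.03200000151991844]]
dark [317 220  33  15 454] [ 0.6192 -0.01    0.064 ] [[0.6176, -0.0279], [0.6222, 0.0087]]
dark [357 225  11   3  23] [0.6219 0.0222 0.064 ] [[0.622, 0.0166], [0.6235, 0.0288]]
album wrist [(array([ 0.5011, -0.3272,  0.0321]), np.float64(0.992))]
```

View pics/roll.png

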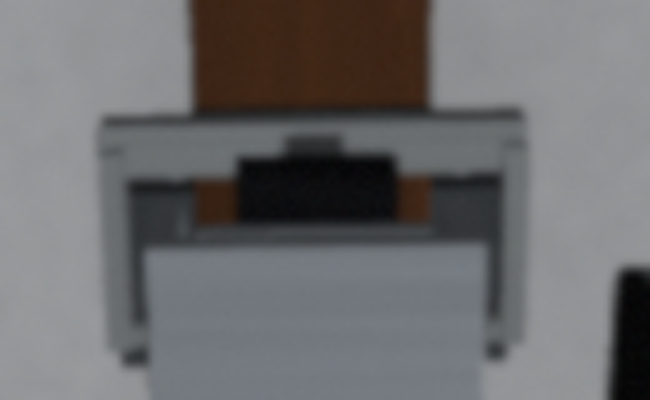

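The crop shows the roller as the black block at (317,187), 158 px or about 36 mm long. It is clear of the bar's arms on both sides. I go down over it with the jaw at 55 %.

Call:
{"op": "drive_tool", "data": {
  "series": [
    {"dx": 1.3,"dy": 0.1,"dz": -2,"roll": 0,"jaw": 55},
    {"dx": 1.5,"dy": 0.2,"dz": -3.5,"roll": 0,"jaw": 55},
    {"dx": 1.0,"dy": 0.1,"dz": -3.5,"roll": 0.5,"jaw": 55},
    {"dx": 0.5,"dy": 0,"dz": -3,"roll": 0,"jaw": 55},
    {"dx": 0,"dy": 0,"dz": -2,"roll": 0,"jaw": 55},
    {"dx": 0,"dy": 0,"dz": -1,"roll": 0,"jaw": 55},
    {"dx": 0,"dy": 0,"dz": 0,"roll": 0,"jaw": 55}
  ]
}}

```text
time: 19.35
tool_pos: [0.6195, -0.0104, 0.0981]
tcp_rot: [-0.001, 0.058, 0.998, -0.0]
contact_force: [-0.0, -0.4, -0.4]
grip_width: 0.544
grip_force: 0.0
```

Run:
```python
from h import *
s,f=wrist(); print(s["time"],np.round(s["tool_pos"],4))
a=f["color"][150:400,160:480,::-1].copy()
P=np.array([[.620,-.0105,.062]]); d=np.array([.115,.993,0])
uv=proj(f,[P[0]-.018*d,P[0]+.018*d]); print(uv)
cv2.imwrite("pics/w6.png",cv2.resize(a,None,fx=2.3,fy=2.3,interpolation=2))
```

```text
19.35 [ 0.6195 -0.0104  0.0981]
[[292.47992494 247.37360712]
 [354.85541926 247.42737169]]
```

View pics/w6.png

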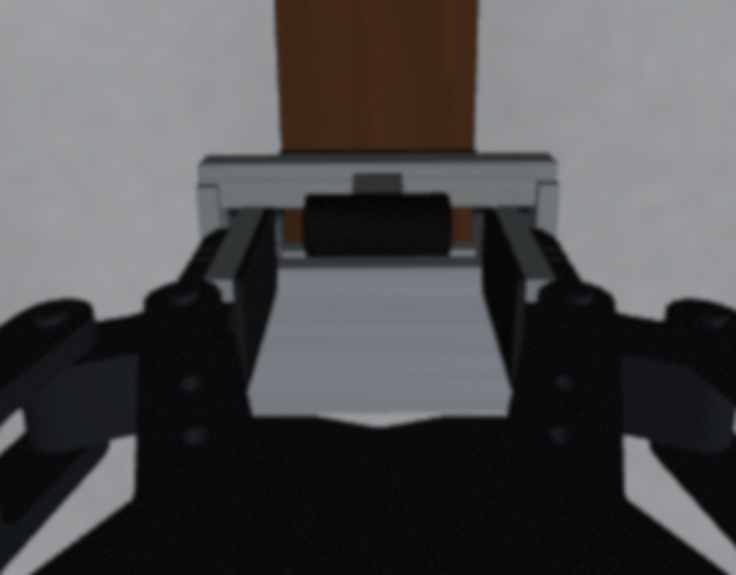

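The roller spans crop x 305–450 at y 225. That matches the predicted ends, and it lies midway between the fingertips.

Call:
{"op": "drive_tool", "data": {
  "series": [
    {"dx": 0,"dy": 0,"dz": -1.2,"roll": 0,"jaw": 55},
    {"dx": 0,"dy": 0,"dz": -1.2,"roll": 0,"jaw": 55},
    {"dx": 0,"dy": 0,"dz": 0,"roll": 0,"jaw": 40},
    {"dx": 0,"dy": 0,"dz": 0,"roll": 0,"jaw": 30},
    {"dx": 0,"dy": 0,"dz": 0,"roll": 0,"jaw": 30},
    {"dx": 0,"dy": 0,"dz": 0,"roll": 0,"jaw": 30}
  ]
}}

```text
time: 20.0
tool_pos: [0.6199, -0.0108, 0.0751]
tcp_rot: [-0.0, 0.058, 0.998, -0.0]
contact_force: [0.8, -3.9, -7.0]
grip_width: 0.413
grip_force: 35.6
```

Run:
```python
import numpy as np
r=np.hypot(48,30);a0=np.arctan2(30,-48)
p=None
for th in np.linspace(0,.9,10):
    q=np.array([r*np.cos(a0-th),r*np.sin(a0-th)])
    if p is not None: d=(q-p)/10; print(round(th,2),"dx %.2f dy %.2f dz %.2f"%(d[0]*.993,-d[0]*.115,d[1]))
    p=q
```

```text
0.1 dx 0.32 dy -0.04 dz 0.46
0.2 dx 0.37 dy -0.04 dz 0.43
0.3 dx 0.41 dy -0.05 dz 0.39
0.4 dx 0.44 dy -0.05 dz 0.35
0.5 dx 0.48 dy -0.06 dz 0.30
0.6 dx 0.50 dy -0.06 dz 0.25
0.7 dx 0.53 dy -0.06 dz 0.20
0.8 dx 0.54 dy -0.06 dz 0.15
0.9 dx 0.55 dy -0.06 dz 0.09
```

Call:
{"op": "drive_tool", "data": {
  "series": [
    {"dx": 0.32,"dy": -0.04,"dz": 0.46,"roll": 0,"jaw": 30},
    {"dx": 0.37,"dy": -0.04,"dz": 0.43,"roll": 0,"jaw": 30},
    {"dx": 0.41,"dy": -0.05,"dz": 0.39,"roll": 0,"jaw": 30},
    {"dx": 0.44,"dy": -0.05,"dz": 0.35,"roll": 0,"jaw": 30},
    {"dx": 0.48,"dy": -0.06,"dz": 0.3,"roll": 0,"jaw": 30},
    {"dx": 0,"dy": 0,"dz": 0,"roll": 0,"jaw": 30}
  ]
}}

```text
time: 20.6
tool_pos: [0.6404, -0.013, 0.0951]
tcp_rot: [-0.0, 0.058, 0.998, -0.0]
contact_force: [-2.5, -4.3, -4.5]
grip_width: 0.407
grip_force: 36.3
```

Call:
{"op": "drive_tool", "data": {
  "series": [
    {"dx": 0.5,"dy": -0.06,"dz": 0.25,"roll": 0,"jaw": 30},
    {"dx": 0.53,"dy": -0.06,"dz": 0.2,"roll": 0,"jaw": 30},
    {"dx": 0.54,"dy": -0.06,"dz": 0.15,"roll": 0,"jaw": 30},
    {"dx": 0.55,"dy": -0.06,"dz": 0.09,"roll": 0,"jaw": 30},
    {"dx": 0,"dy": 0,"dz": 0,"roll": 0,"jaw": 30},
    {"dx": 0,"dy": 0,"dz": 0,"roll": 0,"jaw": 30}
  ]
}}

```text
time: 21.2
tool_pos: [0.661, -0.0152, 0.1021]
tcp_rot: [-0.001, 0.058, 0.998, 0.0]
contact_force: [-3.4, -3.6, -3.3]
grip_width: 0.409
grip_force: 35.8
```

Call:
{"op": "drive_tool", "data": {
  "series": [
    {"dx": 0,"dy": 0,"dz": 0,"roll": 0,"jaw": 50},
    {"dx": 0,"dy": 0,"dz": 0,"roll": 0,"jaw": 57},
    {"dx": 0,"dy": 0,"dz": 0.5,"roll": 0,"jaw": 57},
    {"dx": 0,"dy": 0,"dz": 2.5,"roll": 0,"jaw": 57},
    {"dx": 0,"dy": 0,"dz": 4,"roll": 0,"jaw": 57},
    {"dx": -2,"dy": 0.2,"dz": 2,"roll": 0,"jaw": 100},
    {"dx": -3,"dy": 0.4,"dz": 0,"roll": 0,"jaw": 100},
    {"dx": -3,"dy": 0.4,"dz": 0,"roll": 0,"jaw": 100},
    {"dx": -2,"dy": 0,"dz": 0,"roll": 0,"jaw": 100},
    {"dx": 0,"dy": 0,"dz": 0,"roll": 0,"jaw": 100}
  ]
}}

```text
time: 22.2
tool_pos: [0.5594, -0.0046, 0.1925]
tcp_rot: [-0.0, 0.057, 0.998, 0.0]
contact_force: [0.2, -0.9, -0.1]
grip_width: 1.003
grip_force: 0.0
```

Run:
```python
from h import *
s,f=wrist(); print(s["time"],np.round(s["tool_pos"],4),np.round(s["tcp_rot"],4))
cv2.imwrite("pics/w7.png",f["color"][:,:,::-1])
for n,f in (("w",f),("s",cams.grab_frame("scene"))):
    (m,c),=best("sample",f); c=max(cv2.findContours(m,0,2)[0],key=cv2.contourArea)[:,0]
    P=np.array([at(f,p,.02)[:2] for p in c]); h=cv2.convexHull((P*1e4).astype(np.float32)); print(n,np.round(cv2.boxPoints(cv2.minAreaRect(h))/1e4,4).tolist())
cv2.imwrite("pics/s7.png",cv2.resize(f["color"][130:330,200:560,::-1],None,fx=2.2,fy=2.2,interpolation=2))
```

```text
22.2 [ 0.5594 -0.0046  0.1925] [-3.000e-04  5.740e-02  9.984e-01  4.000e-04]
w [[0.5012000203132629, -0.02800000086426735], [0.6402999758720398, -0.04280000180006027], [0.6466000080108643, 0.016899999231100082], [0.5076000094413757, 0.031599998474121094]]
s [[0.5047000050544739, -0.03020000085234642], [0.6036999821662903, -0.04089999943971634], [0.6104000210762024, 0.021299999207258224], [0.5113999843597412, 0.03200000151991844]]
```

View pics/w7.png

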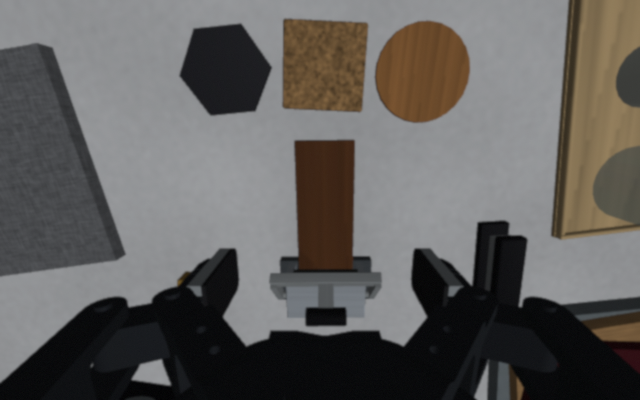

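The bar stays up (roller at (326,316)) and the sample is still in place (325,205). I pinch the sample.

Call:
{"op": "drive_tool", "data": {
  "series": [
    {"dx": 0.1,"dy": 0,"dz": -2.5,"roll": 0,"jaw": 100},
    {"dx": 0,"dy": 0,"dz": -4,"roll": 0,"jaw": 100},
    {"dx": 0,"dy": 0,"dz": -4,"roll": 0,"jaw": 100},
    {"dx": 0,"dy": 0,"dz": -3,"roll": 0,"jaw": 100},
    {"dx": 0,"dy": 0,"dz": -2,"roll": 0,"jaw": 100},
    {"dx": 0,"dy": 0,"dz": -1.1,"roll": 0,"jaw": 100},
    {"dx": 0,"dy": 0,"dz": 0,"roll": 0,"jaw": 80},
    {"dx": 0,"dy": 0,"dz": 0,"roll": 0,"jaw": 60},
    {"dx": 0,"dy": 0,"dz": 0,"roll": 0,"jaw": 55},
    {"dx": 0,"dy": 0,"dz": 0,"roll": 0,"jaw": 55}
  ]
}}

```text
time: 23.4
tool_pos: [0.5632, -0.005, 0.0266]
tcp_rot: [0.001, 0.058, 0.998, 0.0]
contact_force: [0.5, -0.1, -0.7]
grip_width: 0.693
grip_force: 37.8
```

Call:
{"op": "drive_tool", "data": {
  "series": [
    {"dx": -0.4,"dy": 0.04,"dz": 0,"roll": 0,"jaw": 55},
    {"dx": -0.8,"dy": 0.09,"dz": 0,"roll": 0,"jaw": 55},
    {"dx": -1.2,"dy": 0.13,"dz": 0,"roll": 0,"jaw": 55},
    {"dx": -1.4,"dy": 0.15,"dz": 0,"roll": 0,"jaw": 55},
    {"dx": -1.3,"dy": 0.14,"dz": 0,"roll": 0,"jaw": 55},
    {"dx": -0.9,"dy": 0.1,"dz": 0,"roll": 0,"jaw": 55},
    {"dx": -0.4,"dy": 0.04,"dz": 0,"roll": 0,"jaw": 55},
    {"dx": 0,"dy": 0,"dz": 0,"roll": 0,"jaw": 55}
  ]
}}

```text
time: 24.2
tool_pos: [0.4975, 0.002, 0.0256]
tcp_rot: [-0.001, 0.058, 0.998, 0.0]
contact_force: [-1.8, -0.3, 7.7]
grip_width: 0.692
grip_force: 38.7
```

Call:
{"op": "drive_tool", "data": {
  "series": [
    {"dx": 0,"dy": 0,"dz": 1,"roll": 0,"jaw": 55},
    {"dx": 0,"dy": 0,"dz": 2,"roll": 0,"jaw": 55},
    {"dx": 0,"dy": 0,"dz": 2.5,"roll": 0,"jaw": 55},
    {"dx": 0,"dy": -1,"dz": 2,"roll": 0,"jaw": 55},
    {"dx": -0.1,"dy": -2,"dz": 1,"roll": 1,"jaw": 55},
    {"dx": -0.2,"dy": -3,"dz": 0,"roll": 1.5,"jaw": 55},
    {"dx": -0.3,"dy": -3.6,"dz": 0,"roll": 2,"jaw": 55},
    {"dx": -0.3,"dy": -3.8,"dz": 0,"roll": 2,"jaw": 55},
    {"dx": -0.3,"dy": -3.8,"dz": 0,"roll": 1.3,"jaw": 55},
    {"dx": -0.3,"dy": -3.8,"dz": 0,"roll": 0,"jaw": 55}
  ]
}}

```text
time: 25.2
tool_pos: [0.4824, -0.2094, 0.1106]
tcp_rot: [-0.001, -0.011, 1.0, 0.0]
contact_force: [1.4, 0.9, -1.1]
grip_width: 0.692
grip_force: 38.1
```

Call:
{"op": "drive_tool", "data": {
  "series": [
    {"dx": -0.3,"dy": -3.6,"dz": 0,"roll": 0,"jaw": 55},
    {"dx": 0,"dy": -3.4,"dz": 0,"roll": 0,"jaw": 55},
    {"dx": 0,"dy": -2.6,"dz": 0,"roll": 0,"jaw": 55},
    {"dx": 0,"dy": -1.6,"dz": 0,"roll": 0,"jaw": 55},
    {"dx": 0,"dy": -0.7,"dz": 0,"roll": 0,"jaw": 55},
    {"dx": 0,"dy": 0,"dz": 0,"roll": 0,"jaw": 55}
  ]
}}

```text
time: 25.8
tool_pos: [0.4802, -0.327, 0.1104]
tcp_rot: [-0.0, -0.01, 1.0, 0.0]
contact_force: [-0.1, -0.2, -2.1]
grip_width: 0.693
grip_force: 38.1
```

Run:
```python
from h import *
s,f=wrist(); print(s["time"],np.round(s["tool_pos"],4),np.round(s["tcp_rot"],4))
z0=s["tool_pos"][2]-.0266+.012
fs=cams.grab_frame("side")
pics=[]
for n,f in (("w",f),("side",fs)):
    r=best("sample",f,1); m,c=r[0]; ys,xs=np.nonzero(m); print(n,c,xs.min(),xs.max(),ys.min(),ys.max())
    if n=="side": print(fit([(f,m)],boxparts(.16,.06,z0,z0+.008),[s["tool_pos"][0]+.022,s["tool_pos"][1],.03]))
    c=max(cv2.findContours(m,0,2)[0],key=cv2.contourArea)[:,0]
    P=np.array([at(f,p,z0+.008)[:2] for p in c]); h=cv2.convexHull((P*1e4).astype(np.float32)); print(np.round(cv2.boxPoints(cv2.minAreaRect(h))/1e4,4).tolist())
    pics.append(cv2.resize(f["color"][:,:,::-1],(400,250)))
cv2.imwrite("pics/p8.png",np.vstack(pics))
```

```text
25.8 [ 0.4802 -0.327   0.1104] [-3.000e-04 -1.020e-02  9.999e-01  3.000e-04]
w 0.9 253 393 146 337
[[0.42089998722076416, -0.29739999771118164], [0.4221999943256378, -0.35839998722076416], [0.5181000232696533, -0.3564000129699707], [0.5167999863624573, -0.2953000068664551]]
side 0.74 319 439 248 326
(array([ 0.50480005, -0.32659514,  0.03132141]), np.float64(0.5969423305507358))
[[0.4203000068664551, -0.2989000082015991], [0.42080000042915344, -0.36340001225471497], [0.49970000982284546, -0.3626999855041504], [0.499099999666214, -0.29820001125335693]]
```

View pics/p8.png

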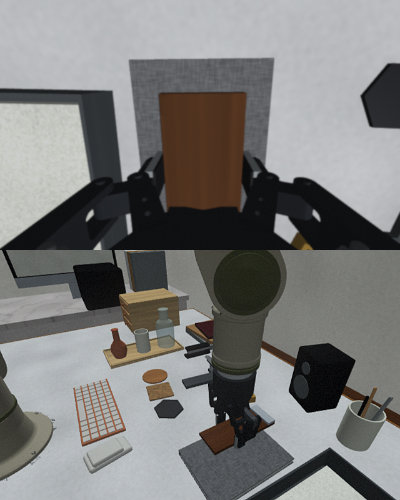

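The top image shows the sample at (203,150) lined up over the album, and the side view agrees. The computed centre is (.501,-.327), so I lower it.

Call:
{"op": "drive_tool", "data": {
  "series": [
    {"dx": 0.05,"dy": -0.1,"dz": -1.5,"roll": 0.3,"jaw": 55},
    {"dx": 0,"dy": 0,"dz": -2,"roll": 0,"jaw": 55},
    {"dx": 0,"dy": 0,"dz": -2,"roll": 0,"jaw": 55},
    {"dx": 0,"dy": 0,"dz": -1.3,"roll": 0,"jaw": 55},
    {"dx": 0,"dy": 0,"dz": -0.6,"roll": 0,"jaw": 55},
    {"dx": 0,"dy": 0,"dz": -0.3,"roll": 0,"jaw": 55},
    {"dx": 0,"dy": 0,"dz": 0,"roll": 0,"jaw": 55}
  ]
}}

```text
time: 26.7
tool_pos: [0.4804, -0.3272, 0.0362]
tcp_rot: [-0.0, -0.013, 1.0, 0.0]
contact_force: [-7.8, 6.5, 37.4]
grip_width: 0.691
grip_force: 59.5
```

Call:
{"op": "drive_tool", "data": {
  "series": [
    {"dx": 0,"dy": 0,"dz": -0.1,"roll": 0,"jaw": 55},
    {"dx": 0,"dy": 0,"dz": 0,"roll": 0,"jaw": 55}
  ]
}}

```text
time: 26.9
tool_pos: [0.4804, -0.3272, 0.0361]
tcp_rot: [0.0, -0.013, 1.0, 0.0]
contact_force: [-10.7, 7.8, 49.0]
grip_width: 0.693
grip_force: 65.8
```

The fingertips touched the album with the sample held about 5 mm above it. I ease off and release.

Call:
{"op": "drive_tool", "data": {
  "series": [
    {"dx": 0,"dy": 0,"dz": 0.2,"roll": 0,"jaw": 55},
    {"dx": 0,"dy": 0,"dz": 0,"roll": 0,"jaw": 55}
  ]
}}

```text
time: 27.1
tool_pos: [0.4807, -0.3274, 0.0363]
tcp_rot: [0.0, -0.013, 1.0, 0.0]
contact_force: [-5.0, 6.3, 23.6]
grip_width: 0.688
grip_force: 52.2
```

Call:
{"op": "drive_tool", "data": {
  "series": [
    {"dx": 0,"dy": 0,"dz": 0.15,"roll": 0,"jaw": 55},
    {"dx": 0,"dy": 0,"dz": 0,"roll": 0,"jaw": 75},
    {"dx": 0,"dy": 0,"dz": 0,"roll": 0,"jaw": 100},
    {"dx": 0,"dy": 0,"dz": 0,"roll": 0,"jaw": 100},
    {"dx": 0,"dy": 0,"dz": 1.5,"roll": 0,"jaw": 100},
    {"dx": 0,"dy": 0,"dz": 3.5,"roll": 0,"jaw": 100},
    {"dx": 0,"dy": 0,"dz": 4,"roll": 0,"jaw": 100},
    {"dx": 0,"dy": 0,"dz": 4,"roll": 0,"jaw": 100},
    {"dx": 0,"dy": 0,"dz": 2,"roll": 0,"jaw": 100},
    {"dx": 0,"dy": 0,"dz": 0,"roll": 0,"jaw": 100}
  ]
}}

```text
time: 28.1
tool_pos: [0.4822, -0.3291, 0.1901]
tcp_rot: [0.003, -0.013, 1.0, -0.002]
contact_force: [0.5, 0.6, 0.0]
grip_width: 1.004
grip_force: 0.0
```

Run:
```python
from h import *
s,f=wrist(); print(s["time"],np.round(s["tool_pos"],4),np.round(s["tcp_rot"],4))
fs=cams.grab_frame("side")
pics=[]
for n,f in (("w",f),("side",fs)):
    for t,d,p in (("sample",(.16,.06,.016,.024),[.5,-.327,.03]),("album",(.22,.16,0,.016),[.502,-.328,.03])):
        r=best(t,f,1)
        if not r: continue
        m,c=r[0]; ys,xs=np.nonzero(m); print(n,t,c,xs.min(),xs.max(),ys.min(),ys.max(),fit([(f,m)],boxparts(*d),p))
        c=max(cv2.findContours(m,0,2)[0],key=cv2.contourArea)[:,0]
        P=np.array([at(f,p,d[3])[:2] for p in c]); h=cv2.convexHull((P*1e4).astype(np.float32)); print(np.round(np.array(cv2.boxPoints(cv2.minAreaRect(h)))/1e4,4).tolist())
    pics.append(cv2.resize(f["color"][:,:,::-1],(480,300)))
cv2.imwrite("pics/p9.png",np.vstack(pics))
```

```text
28.1 [ 0.4822 -0.3291  0.1901] [ 0.0027 -0.0128  0.9999 -0.0015]
w sample 0.62 295 356 134 286 (array([ 0.50424509, -0.32664021,  0.04183256]), np.float64(0.9742937222857462))
[[0.4219000041484833, -0.3001999855041504], [0.424699991941452, -0.3614000082015991], [0.5878000259399414, -0.3538999855518341], [0.5849999785423279, -0.29269999265670776]]
w album 0.73 242 409 99 301 (array([ 0.50102564, -0.32680652,  0.03215594]), np.float64(0.6961213597004118))
[[0.38839998841285706, -0.24959999322891235], [0.39320001006126404, -0.41110000014305115], [0.6132000088691711, -0.40450000762939453], [0.608299970626831, -0.24289999902248383]]
side sample 0.9 323 430 286 365 (array([ 0.50642751, -0.32879113,  0.04787429]), np.float64(0.9513185194094477))
[[0.421099990606308, -0.30230000615119934], [0.42480000853538513, -0.3677000105381012], [0.588699996471405, -0.35850000381469727], [0.5849999785423279, -0.2930999994277954]]
side album 0.93 286 469 270 399 (array([ 0.5028415 , -0.32936852,  0.02651023]), np.float64(0.7017011598435637))
[[0.38589999079704285, -0.25220000743865967], [0.3912999927997589, -0.4198000133037567], [0.6155999898910522, -0.41269999742507935], [0.6103000044822693, -0.24500000476837158]]
```

View pics/p9.png

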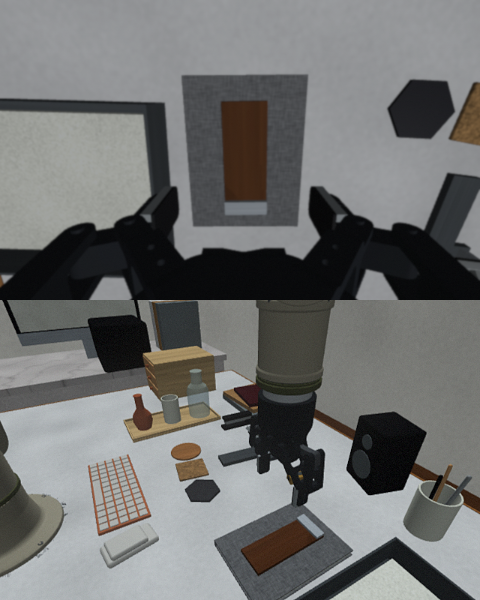

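The sample lies flat with the strip up, about 3 mm off centre with less than 0.02 rad yaw difference, and the vessels still stand on the tray. Now back for the vase.

Call:
{"op": "drive_tool", "data": {
  "series": [
    {"dx": 0,"dy": 2.0,"dz": 0,"roll": 0,"jaw": 80},
    {"dx": 0,"dy": 4.5,"dz": 0,"roll": 0,"jaw": 80},
    {"dx": 0,"dy": 4.5,"dz": 0,"roll": 0,"jaw": 80},
    {"dx": 0,"dy": 4.5,"dz": 0,"roll": 0,"jaw": 80},
    {"dx": 0,"dy": 4.5,"dz": 0,"roll": 0,"jaw": 80},
    {"dx": 0,"dy": 4.5,"dz": 0,"roll": 0,"jaw": 80},
    {"dx": 0,"dy": 4.5,"dz": 0,"roll": 0,"jaw": 80},
    {"dx": 0,"dy": 4.5,"dz": 0,"roll": 0,"jaw": 80},
    {"dx": 0,"dy": 4.5,"dz": 0,"roll": 0,"jaw": 80},
    {"dx": 0,"dy": 4.5,"dz": 0,"roll": 0,"jaw": 80}
  ]
}}

```text
time: 29.4
tool_pos: [0.4805, 0.0986, 0.1852]
tcp_rot: [-0.001, -0.013, 1.0, -0.0]
contact_force: [0.3, 0.6, 0.1]
grip_width: 0.801
grip_force: 0.0
```

Call:
{"op": "drive_tool", "data": {
  "series": [
    {"dx": 0,"dy": 4.0,"dz": 0,"roll": 0,"jaw": 80},
    {"dx": -1.5,"dy": 4.0,"dz": 0,"roll": 0,"jaw": 80},
    {"dx": -2,"dy": 4.0,"dz": 0,"roll": 0,"jaw": 80},
    {"dx": -2,"dy": 4.0,"dz": 0,"roll": 0,"jaw": 80},
    {"dx": -2,"dy": 3.0,"dz": 0,"roll": 0,"jaw": 80},
    {"dx": -2,"dy": 2.2,"dz": 0,"roll": 0,"jaw": 80},
    {"dx": -1.0,"dy": 1.1,"dz": 0,"roll": 0,"jaw": 80},
    {"dx": 0,"dy": 0,"dz": 0,"roll": 0,"jaw": 80}
  ]
}}

```text
time: 30.2
tool_pos: [0.3742, 0.3215, 0.1851]
tcp_rot: [-0.001, -0.015, 1.0, -0.0]
contact_force: [0.5, -0.6, 0.1]
grip_width: 0.795
grip_force: 0.0
```

Run:
```python
from h import *
s,f=wrist(); print(s["time"],np.round(s["tool_pos"],4),np.round(s["tcp_rot"],4))
cv2.imwrite("pics/w10.png",f["color"][:,:,::-1])
for t,p,x in(("carafe",CAR,[.587,.32,0]),("tumbler",TUM,[.4825,.3205,0]),("vase",VAS,[.3775,.3185,0])):
    for m,c in best(t,f): ys,xs=np.nonzero(m); print(t,c,xs.min(),xs.max(),ys.min(),ys.max(),fit([(f,m)],revparts(up(p,.005)),x,yaw=False))
```

```text
30.2 [0.3742 0.3215 0.1851] [-8.000e-04 -1.510e-02  9.999e-01 -4.000e-04]
tumbler 0.98 286 353 260 334 (array([0.46099698, 0.32137118]), np.float64(0.6561782849443123))
```

View pics/w10.png

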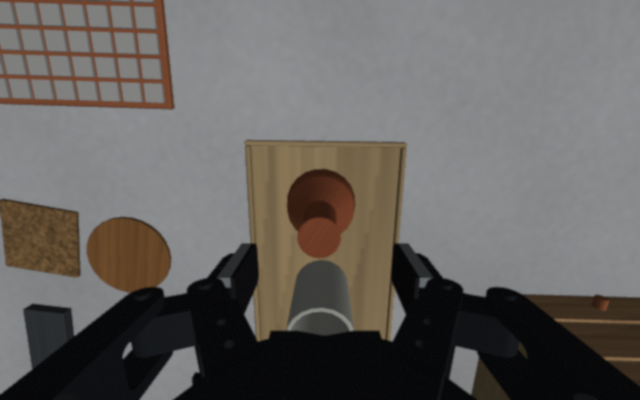

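The vase stands between the fingers with its lip at (320,238), and the tumbler is behind it. The net just missed the vase, so I use the lip pixel.

Run:
```python
from h import *
s,f=wrist(); c=f["color"].astype(int)
m=((c[...,0]>1.5*c[...,2])&(c[...,0]-c[...,1]>40)).astype(np.uint8); m[:150]=0; m[290:]=0; m[:,:270]=0; m[:,370:]=0
print(s["tool_pos"],m.sum(),fit([(f,m)],revparts(up(VAS,.005)),[.3775,.3185,0],yaw=False), at(f,(320,238),.127).round(4))
```

```text
[0.37679586 0.31880471 0.18569834] 1992 (array([0.37960659, 0.31965896]), np.float64(0.4324625850340136)) [0.3807 0.3164 0.127 ]
```

Call:
{"op": "drive_tool", "data": {
  "series": [
    {"dx": 0.1,"dy": 0,"dz": -2,"roll": 0,"jaw": 80},
    {"dx": 0,"dy": 0,"dz": -2.5,"roll": 0,"jaw": 80},
    {"dx": 0,"dy": 0,"dz": -2,"roll": 0,"jaw": 80},
    {"dx": 0,"dy": 0,"dz": -1.4,"roll": 0,"jaw": 60},
    {"dx": 0,"dy": 0,"dz": 0,"roll": 0,"jaw": 40},
    {"dx": 0,"dy": 0,"dz": 0,"roll": 0,"jaw": 20},
    {"dx": 0,"dy": 0,"dz": 0,"roll": 0,"jaw": 15},
    {"dx": 0,"dy": 0,"dz": 0,"roll": 0,"jaw": 15},
    {"dx": 0,"dy": 0,"dz": 0,"roll": 0,"jaw": 15}
  ]
}}

```text
time: 31.35
tool_pos: [0.3772, 0.32, 0.1076]
tcp_rot: [0.0, -0.013, 1.0, 0.0]
contact_force: [0.5, 0.6, -2.7]
grip_width: 0.286
grip_force: 35.6
```

Call:
{"op": "drive_tool", "data": {
  "series": [
    {"dx": 0,"dy": 0,"dz": 1,"roll": 0,"jaw": 15},
    {"dx": 0,"dy": 0,"dz": 2,"roll": 0,"jaw": 15},
    {"dx": 0.4,"dy": -1,"dz": 1.5,"roll": 0,"jaw": 15},
    {"dx": 0.8,"dy": -2,"dz": 0.5,"roll": 0,"jaw": 15},
    {"dx": 1.2,"dy": -3,"dz": 0,"roll": 0,"jaw": 15},
    {"dx": 1.4,"dy": -3.7,"dz": 0,"roll": 0,"jaw": 15},
    {"dx": 1.4,"dy": -4,"dz": 0,"roll": 0,"jaw": 15},
    {"dx": 1.0,"dy": -4,"dz": 0,"roll": 0,"jaw": 15},
    {"dx": 0.2,"dy": -4,"dz": 0,"roll": 0,"jaw": 15},
    {"dx": 0,"dy": -4,"dz": 0,"roll": 0,"jaw": 15}
  ]
}}

```text
time: 32.35
tool_pos: [0.4415, 0.0613, 0.1578]
tcp_rot: [0.001, -0.013, 1.0, 0.0]
contact_force: [1.5, -0.3, -2.4]
grip_width: 0.283
grip_force: 35.6
```

Call:
{"op": "drive_tool", "data": {
  "series": [
    {"dx": 0,"dy": -4,"dz": 0,"roll": 0,"jaw": 15},
    {"dx": -0.2,"dy": -4,"dz": 0,"roll": 0,"jaw": 15},
    {"dx": -0.4,"dy": -3.4,"dz": 0,"roll": 0,"jaw": 15},
    {"dx": -0.4,"dy": -2.2,"dz": 0,"roll": 0,"jaw": 15},
    {"dx": -0.1,"dy": -1.0,"dz": 0,"roll": 0,"jaw": 15},
    {"dx": 0,"dy": -0.4,"dz": -1,"roll": 0,"jaw": 15},
    {"dx": 0,"dy": 0,"dz": -1.5,"roll": 0,"jaw": 15},
    {"dx": 0,"dy": 0,"dz": -1.2,"roll": 0,"jaw": 15},
    {"dx": 0,"dy": 0,"dz": -0.6,"roll": 0,"jaw": 15},
    {"dx": 0,"dy": 0,"dz": 0,"roll": 0,"jaw": 15}
  ]
}}

```text
time: 33.35
tool_pos: [0.43, -0.0861, 0.1131]
tcp_rot: [-0.001, -0.014, 1.0, 0.0]
contact_force: [-0.7, -0.2, -2.4]
grip_width: 0.287
grip_force: 35.6
```

Call:
{"op": "drive_tool", "data": {
  "series": [
    {"dx": 0.1,"dy": -0.1,"dz": -0.3,"roll": 0,"jaw": 15},
    {"dx": 0,"dy": 0,"dz": -0.1,"roll": 0,"jaw": 15},
    {"dx": 0,"dy": 0,"dz": 0,"roll": 0,"jaw": 15}
  ]
}}

```text
time: 33.65
tool_pos: [0.4312, -0.0881, 0.1101]
tcp_rot: [0.0, -0.013, 1.0, -0.0]
contact_force: [1.8, -0.0, -1.7]
grip_width: 0.286
grip_force: 35.6
```

Call:
{"op": "drive_tool", "data": {
  "series": [
    {"dx": 0,"dy": 0,"dz": -0.1,"roll": 0,"jaw": 15},
    {"dx": 0,"dy": 0,"dz": -0.05,"roll": 0,"jaw": 15},
    {"dx": 0,"dy": 0,"dz": 0,"roll": 0,"jaw": 15}
  ]
}}

```text
time: 33.95
tool_pos: [0.4311, -0.0882, 0.1085]
tcp_rot: [0.0, -0.013, 1.0, -0.0]
contact_force: [-0.4, 0.1, -2.9]
grip_width: 0.288
grip_force: 35.6
```

Call:
{"op": "drive_tool", "data": {
  "series": [
    {"dx": 0,"dy": 0,"dz": -0.1,"roll": 0,"jaw": 15},
    {"dx": 0,"dy": 0,"dz": 0,"roll": 0,"jaw": 15}
  ]
}}

```text
time: 34.15
tool_pos: [0.4312, -0.0883, 0.1079]
tcp_rot: [0.0, -0.013, 1.0, -0.0]
contact_force: [-0.9, 0.2, 7.7]
grip_width: 0.287
grip_force: 36.1
```

Call:
{"op": "drive_tool", "data": {
  "series": [
    {"dx": 0,"dy": 0,"dz": 0,"roll": 0,"jaw": 40},
    {"dx": 0,"dy": 0,"dz": 0,"roll": 0,"jaw": 70},
    {"dx": 0,"dy": 0,"dz": 0.5,"roll": 0,"jaw": 70},
    {"dx": 0,"dy": 0,"dz": 3,"roll": 0,"jaw": 70},
    {"dx": 0,"dy": 0,"dz": 4,"roll": 0,"jaw": 100},
    {"dx": 0.5,"dy": 2,"dz": 0.5,"roll": 0,"jaw": 100},
    {"dx": 0.5,"dy": 4.5,"dz": 0,"roll": 0,"jaw": 100},
    {"dx": 0.6,"dy": 4.5,"dz": 0,"roll": 0,"jaw": 100},
    {"dx": 0.6,"dy": 4.5,"dz": 0,"roll": 0,"jaw": 100},
    {"dx": 0.6,"dy": 4.5,"dz": 0,"roll": 0,"jaw": 100}
  ]
}}

```text
time: 35.15
tool_pos: [0.459, 0.1136, 0.1879]
tcp_rot: [0.0, -0.013, 1.0, 0.0]
contact_force: [1.1, 0.2, 0.1]
grip_width: 0.998
grip_force: 0.0
```

Call:
{"op": "drive_tool", "data": {
  "series": [
    {"dx": 0.6,"dy": 4.5,"dz": 0,"roll": 0,"jaw": 100},
    {"dx": 0.6,"dy": 4.5,"dz": 0,"roll": 0,"jaw": 100},
    {"dx": 0.5,"dy": 4.5,"dz": 0,"roll": 0,"jaw": 100},
    {"dx": 0.4,"dy": 4.0,"dz": 0,"roll": 0,"jaw": 100},
    {"dx": 0.2,"dy": 2.2,"dz": 0,"roll": 0,"jaw": 100},
    {"dx": 0,"dy": 1,"dz": 0,"roll": 0,"jaw": 100},
    {"dx": 0,"dy": 0,"dz": 0,"roll": 0,"jaw": 100},
    {"dx": 0,"dy": 0,"dz": 0,"roll": 0,"jaw": 100}
  ]
}}

```text
time: 35.95
tool_pos: [0.4819, 0.3172, 0.1875]
tcp_rot: [-0.0, -0.012, 1.0, -0.001]
contact_force: [0.1, -1.0, -0.2]
grip_width: 1.002
grip_force: 0.0
```

Run:
```python
from h import *
s,f=wrist(); print(s["time"],np.round(s["tool_pos"],4),np.round(s["tcp_rot"],4))
for t,p,x in(("tumbler",TUM,[.4825,.3205,0]),):
    for m,c in best(t,f): ys,xs=np.nonzero(m); print(t,c,xs.min(),xs.max(),ys.min(),ys.max(),fit([(f,m)],revparts(up(p,.005)),x,yaw=False))
f=cams.grab_frame("scene"); cv2.imwrite("pics/s11.png",f["color"][:,:,::-1])
for m,c in best("vase",f): print("vase",c,fit([(f,m)],revparts(up(VAS,.006)),[.431,-.088,0],yaw=False))
```

```text
35.95 [0.4819 0.3172 0.1875] [-2.000e-04 -1.240e-02  9.999e-01 -6.000e-04]
tumbler 0.63 290 367 162 251 (array([0.48072761, 0.32075953]), np.float64(0.9833581429966972))
vase 0.94 (array([ 0.43357386, -0.08994763]), np.float64(0.9134127789046653))
```

Call:
{"op": "drive_tool", "data": {
  "series": [
    {"dx": 0,"dy": 0.2,"dz": -3,"roll": 0,"jaw": 100},
    {"dx": 0,"dy": 0,"dz": -3.5,"roll": 0,"jaw": 100},
    {"dx": 0,"dy": 0,"dz": -2.7,"roll": 0,"jaw": 100},
    {"dx": 0,"dy": 0,"dz": -1.5,"roll": 0,"jaw": 100},
    {"dx": 0,"dy": 0,"dz": 0,"roll": 0,"jaw": 80},
    {"dx": 0,"dy": 0,"dz": 0,"roll": 0,"jaw": 60},
    {"dx": 0,"dy": 0,"dz": 0,"roll": 0,"jaw": 55},
    {"dx": 0,"dy": 0,"dz": 0,"roll": 0,"jaw": 55}
  ]
}}

```text
time: 36.95
tool_pos: [0.4825, 0.321, 0.0815]
tcp_rot: [0.001, -0.013, 1.0, 0.0]
contact_force: [0.2, 0.5, -1.2]
grip_width: 0.703
grip_force: 38.0
```

Call:
{"op": "drive_tool", "data": {
  "series": [
    {"dx": 0,"dy": 0,"dz": 1,"roll": 0,"jaw": 55},
    {"dx": 0,"dy": 0,"dz": 2,"roll": 0,"jaw": 55},
    {"dx": -0.1,"dy": -0.8,"dz": 1.5,"roll": 0,"jaw": 55},
    {"dx": -0.2,"dy": -1.6,"dz": 0.5,"roll": 0,"jaw": 55},
    {"dx": -0.4,"dy": -2.6,"dz": 0,"roll": 0,"jaw": 55},
    {"dx": -0.5,"dy": -3.4,"dz": 0,"roll": 0,"jaw": 55},
    {"dx": -0.6,"dy": -4.0,"dz": 0,"roll": 0,"jaw": 55},
    {"dx": -0.6,"dy": -4.0,"dz": 0,"roll": 0,"jaw": 55},
    {"dx": -0.6,"dy": -4.0,"dz": 0,"roll": 0,"jaw": 55},
    {"dx": -0.6,"dy": -4.0,"dz": 0,"roll": 0,"jaw": 55}
  ]
}}

```text
time: 37.95
tool_pos: [0.4448, 0.0741, 0.1308]
tcp_rot: [-0.0, -0.013, 1.0, -0.0]
contact_force: [0.8, -0.5, -1.2]
grip_width: 0.705
grip_force: 38.3
```

Call:
{"op": "drive_tool", "data": {
  "series": [
    {"dx": -0.4,"dy": -3.2,"dz": 0,"roll": 0,"jaw": 55},
    {"dx": -0.3,"dy": -2.2,"dz": 0,"roll": 0,"jaw": 55},
    {"dx": -0.1,"dy": -1.2,"dz": 0,"roll": 0,"jaw": 55},
    {"dx": 0,"dy": -0.3,"dz": -0.5,"roll": 0,"jaw": 55},
    {"dx": 0,"dy": 0,"dz": -1.5,"roll": 0,"jaw": 55},
    {"dx": 0,"dy": 0,"dz": -1.5,"roll": 0,"jaw": 55},
    {"dx": 0,"dy": 0,"dz": -0.9,"roll": 0,"jaw": 55},
    {"dx": 0,"dy": 0,"dz": -0.4,"roll": 0,"jaw": 55},
    {"dx": 0,"dy": 0,"dz": 0,"roll": 0,"jaw": 55}
  ]
}}

```text
time: 38.85
tool_pos: [0.438, 0.0087, 0.0821]
tcp_rot: [-0.0, -0.014, 1.0, 0.0]
contact_force: [0.5, -0.1, -1.6]
grip_width: 0.702
grip_force: 38.3
```

Call:
{"op": "drive_tool", "data": {
  "series": [
    {"dx": 0,"dy": 0,"dz": -0.1,"roll": 0,"jaw": 55},
    {"dx": 0,"dy": 0,"dz": 0,"roll": 0,"jaw": 55}
  ]
}}

```text
time: 39.05
tool_pos: [0.4382, 0.0081, 0.0817]
tcp_rot: [0.0, -0.013, 1.0, 0.0]
contact_force: [-0.6, -0.4, -1.3]
grip_width: 0.703
grip_force: 38.3
```

Call:
{"op": "drive_tool", "data": {
  "series": [
    {"dx": 0,"dy": 0,"dz": -0.1,"roll": 0,"jaw": 55},
    {"dx": 0,"dy": 0,"dz": 0,"roll": 0,"jaw": 55}
  ]
}}

```text
time: 39.25
tool_pos: [0.4382, 0.0081, 0.0815]
tcp_rot: [0.001, -0.013, 1.0, 0.0]
contact_force: [-1.9, 1.3, 17.7]
grip_width: 0.707
grip_force: 39.8
```

Call:
{"op": "drive_tool", "data": {
  "series": [
    {"dx": 0,"dy": 0,"dz": 0.05,"roll": 0,"jaw": 70},
    {"dx": 0,"dy": 0,"dz": 0,"roll": 0,"jaw": 88},
    {"dx": 0,"dy": 0,"dz": 0,"roll": 0,"jaw": 92},
    {"dx": 0,"dy": 0,"dz": 1,"roll": 0,"jaw": 92},
    {"dx": 0,"dy": 0,"dz": 3.5,"roll": 0,"jaw": 92},
    {"dx": 0,"dy": 0,"dz": 4.5,"roll": 0,"jaw": 100},
    {"dx": 0.5,"dy": 1,"dz": 4,"roll": 0,"jaw": 100},
    {"dx": 1.4,"dy": 3,"dz": 1,"roll": 0,"jaw": 100},
    {"dx": 2,"dy": 4.2,"dz": 0,"roll": 0,"jaw": 100},
    {"dx": 2,"dy": 4.2,"dz": 0,"roll": 0,"jaw": 100}
  ]
}}

```text
time: 40.25
tool_pos: [0.4977, 0.1327, 0.2228]
tcp_rot: [0.001, -0.012, 1.0, 0.0]
contact_force: [1.5, -0.2, 0.6]
grip_width: 0.998
grip_force: 0.0
```

Call:
{"op": "drive_tool", "data": {
  "series": [
    {"dx": 2,"dy": 4.2,"dz": 0,"roll": 0,"jaw": 100},
    {"dx": 2,"dy": 4.2,"dz": 0,"roll": 0,"jaw": 100},
    {"dx": 2,"dy": 4.2,"dz": 0,"roll": 0,"jaw": 100},
    {"dx": 1.8,"dy": 3.6,"dz": 0,"roll": 0,"jaw": 100},
    {"dx": 1.0,"dy": 2.0,"dz": 0,"roll": 0,"jaw": 100},
    {"dx": 0.2,"dy": 0.6,"dz": 0,"roll": 0,"jaw": 100},
    {"dx": 0,"dy": 0,"dz": 0,"roll": 0,"jaw": 100},
    {"dx": 0,"dy": 0,"dz": 0,"roll": 0,"jaw": 100}
  ]
}}

```text
time: 41.05
tool_pos: [0.5866, 0.3182, 0.2211]
tcp_rot: [-0.0, -0.012, 1.0, -0.001]
contact_force: [-0.0, -1.9, 0.6]
grip_width: 1.002
grip_force: 0.0
```

Run:
```python
from h import *
s,f=wrist(); print(s["time"],np.round(s["tool_pos"],4),np.round(s["tcp_rot"],4))
for t,p,x in(("carafe",CAR,[.588,.3195,0]),):
    for m,c in best(t,f): ys,xs=np.nonzero(m); print(t,c,xs.min(),xs.max(),ys.min(),ys.max(),fit([(f,m)],revparts(up(p,.005)),x,yaw=False))
f=cams.grab_frame("scene"); cv2.imwrite("pics/s12.png",f["color"][:,:,::-1])
for t,p,x in(("vase",VAS,[.431,-.088,0]),("tumbler",TUM,[.4375,.008,0])):
    for m,c in best(t,f): print(t,c,fit([(f,m)],revparts(up(p,.006)),x,yaw=False))
```

```text
41.05 [0.5866 0.3182 0.2211] [-3.000e-04 -1.250e-02  9.999e-01 -6.000e-04]
carafe 0.96 281 372 153 271 (array([0.58704292, 0.32016504]), np.float64(0.9659723101442583))
vase 0.58 (array([ 0.43332977, -0.09032155]), np.float64(0.8921423276501111))
tumbler 0.65 (array([0.43825125, 0.00637134]), np.float64(0.9711844772661454))
```

Call:
{"op": "drive_tool", "data": {
  "series": [
    {"dx": 0,"dy": 0.1,"dz": -2.5,"roll": 0,"jaw": 100},
    {"dx": 0,"dy": 0,"dz": -2.5,"roll": 0,"jaw": 100},
    {"dx": 0,"dy": 0,"dz": -1.4,"roll": 0,"jaw": 80},
    {"dx": 0,"dy": 0,"dz": 0,"roll": 0,"jaw": 60},
    {"dx": 0,"dy": 0,"dz": 0,"roll": 0,"jaw": 45},
    {"dx": 0,"dy": 0,"dz": 0,"roll": 0,"jaw": 30},
    {"dx": 0,"dy": 0,"dz": 0,"roll": 0,"jaw": 30},
    {"dx": 0,"dy": 0,"dz": 0,"roll": 0,"jaw": 30}
  ]
}}

```text
time: 42.1
tool_pos: [0.5875, 0.3208, 0.1579]
tcp_rot: [0.001, -0.013, 1.0, 0.0]
contact_force: [-0.1, -1.3, 1.5]
grip_width: 0.461
grip_force: 33.1
```

Call:
{"op": "drive_tool", "data": {
  "series": [
    {"dx": 0,"dy": 0,"dz": 1,"roll": 0,"jaw": 30},
    {"dx": 0,"dy": 0,"dz": 2,"roll": 0,"jaw": 30},
    {"dx": -0.4,"dy": -0.6,"dz": 1.5,"roll": 0,"jaw": 30},
    {"dx": -0.8,"dy": -1.3,"dz": 0.5,"roll": 0,"jaw": 30},
    {"dx": -1.2,"dy": -2.0,"dz": 0,"roll": 0,"jaw": 30},
    {"dx": -1.6,"dy": -2.7,"dz": 0,"roll": 0,"jaw": 30},
    {"dx": -1.8,"dy": -3.0,"dz": 0,"roll": 0,"jaw": 30},
    {"dx": -1.8,"dy": -3.0,"dz": 0,"roll": 0,"jaw": 30},
    {"dx": -1.8,"dy": -3.0,"dz": 0,"roll": 0,"jaw": 30},
    {"dx": -1.6,"dy": -2.6,"dz": 0,"roll": 0,"jaw": 30}
  ]
}}

```text
time: 43.1
tool_pos: [0.4747, 0.1361, 0.207]
tcp_rot: [-0.0, -0.012, 1.0, -0.0]
contact_force: [-0.4, -1.1, -3.3]
grip_width: 0.463
grip_force: 33.7
```

Call:
{"op": "drive_tool", "data": {
  "series": [
    {"dx": -1.2,"dy": -1.9,"dz": 0,"roll": 0,"jaw": 30},
    {"dx": -0.7,"dy": -1.2,"dz": 0,"roll": 0,"jaw": 30},
    {"dx": -0.4,"dy": -0.5,"dz": -0.5,"roll": 0,"jaw": 30},
    {"dx": 0,"dy": 0,"dz": -1.5,"roll": 0,"jaw": 30},
    {"dx": 0,"dy": 0,"dz": -1.5,"roll": 0,"jaw": 30},
    {"dx": 0,"dy": 0,"dz": -0.9,"roll": 0,"jaw": 30},
    {"dx": 0,"dy": 0,"dz": -0.4,"roll": 0,"jaw": 30},
    {"dx": 0,"dy": 0,"dz": 0,"roll": 0,"jaw": 30}
  ]
}}

```text
time: 43.9
tool_pos: [0.4542, 0.1031, 0.1587]
tcp_rot: [-0.0, -0.013, 1.0, -0.0]
contact_force: [0.6, -0.5, -3.9]
grip_width: 0.46
grip_force: 35.6
```

Call:
{"op": "drive_tool", "data": {
  "series": [
    {"dx": 0,"dy": 0,"dz": -0.1,"roll": 0,"jaw": 30},
    {"dx": 0,"dy": 0,"dz": 0,"roll": 0,"jaw": 30}
  ]
}}

```text
time: 44.1
tool_pos: [0.4544, 0.1032, 0.1583]
tcp_rot: [0.0, -0.013, 1.0, 0.0]
contact_force: [-1.1, 0.0, 0.4]
grip_width: 0.465
grip_force: 35.6
```

Touching down; I release, retreat and check.

Call:
{"op": "drive_tool", "data": {
  "series": [
    {"dx": 0,"dy": 0,"dz": -0.05,"roll": 0,"jaw": 30},
    {"dx": 0,"dy": 0,"dz": 0,"roll": 0,"jaw": 60},
    {"dx": 0,"dy": 0,"dz": 0,"roll": 0,"jaw": 85},
    {"dx": 0,"dy": 0,"dz": 0.5,"roll": 0,"jaw": 100},
    {"dx": 0,"dy": 0,"dz": 2.5,"roll": 0,"jaw": 100},
    {"dx": 0,"dy": 0,"dz": 4,"roll": 0,"jaw": 100},
    {"dx": 0,"dy": 0,"dz": 4,"roll": 0,"jaw": 100},
    {"dx": 2,"dy": 3,"dz": 1,"roll": 0,"jaw": 100},
    {"dx": 3,"dy": 3,"dz": 0,"roll": 0,"jaw": 100},
    {"dx": 0,"dy": 0,"dz": 0,"roll": 0,"jaw": 100}
  ]
}}

```text
time: 45.1
tool_pos: [0.5073, 0.1672, 0.2787]
tcp_rot: [0.002, -0.015, 1.0, 0.002]
contact_force: [-1.2, -0.0, -0.8]
grip_width: 1.005
grip_force: 0.0
```

Call:
{"op": "drive_tool", "data": {
  "series": [
    {"dx": 2,"dy": 3,"dz": 0,"roll": 0,"jaw": 100},
    {"dx": 2,"dy": 3,"dz": 0,"roll": 0,"jaw": 100},
    {"dx": 0,"dy": 0,"dz": 0,"roll": 0,"jaw": 100},
    {"dx": 0,"dy": 0,"dz": 0,"roll": 0,"jaw": 100},
    {"dx": 0,"dy": 0,"dz": 0,"roll": 0,"jaw": 100}
  ]
}}

```text
time: 45.6
tool_pos: [0.5435, 0.2217, 0.2773]
tcp_rot: [-0.0, -0.013, 1.0, -0.0]
contact_force: [-0.5, -1.6, -0.5]
grip_width: 0.998
grip_force: 0.0
```

Run:
```python
from h import *
sv=[]
for n in ("scene","side"):
    f=cams.grab_frame(n); sv.append(cv2.resize(f["color"][:,:,::-1],(480,300)))
    for t,p,x in(("carafe",CAR,[.4545,.102,0]),("tumbler",TUM,[.4375,.008,0]),("vase",VAS,[.431,-.088,0])):
        for m,c in best(t,f): print(n,t,c,fit([(f,m)],revparts(up(p,.006)),x,yaw=False))
    for m,c in best("sample",f): print(n,"sample",c,fit([(f,m)],boxparts(.16,.06,.016,.024),[.504,-.327,.04]))
cv2.imwrite("pics/p13.png",np.vstack(sv))
```

```text
scene carafe 0.88 (array([0.45410022, 0.09994214]), np.float64(0.916956261234272))
scene tumbler 0.96 (array([0.43814177, 0.00571818]), np.float64(0.9390101325019485))
scene vase 0.84 (array([ 0.43330384, -0.09034944]), np.float64(0.8950077519379845))
scene sample 0.58 (array([ 0.50429479, -0.32976506,  0.01304956]), np.float64(0.9297193249474014))
side carafe 0.92 (array([0.46145867, 0.12349749]), np.float64(0.6459072875339319))
side tumbler 0.6 (array([0.43986572, 0.00879468]), np.float64(0.6844488761477419))
side vase 0.76 (array([ 0.43241259, -0.09259463]), np.float64(0.9050522648083623))
```

View pics/p13.png

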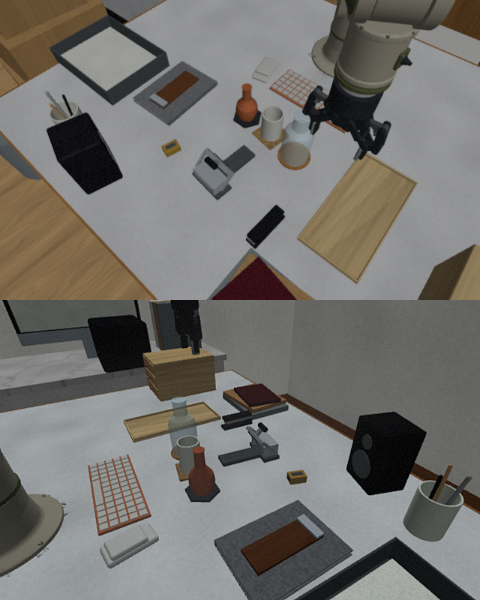

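Both views show the vase, tumbler and carafe standing on their own coasters, the sample flat on the album strip up, and the arm clear of everything.

```bash
python3 -c "
from rig import hand_in
print(hand_in())"
```

```text
the job is handed in; nothing more can be done
None
```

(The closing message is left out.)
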